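# Nest the saucepans with their handles fanned

## Robot

A 7-joint arm with a two-finger parallel gripper is mounted at the origin on the work surface. World frame = base frame: x ahead of the robot, y to its left, z up, the work surface at z = 0. Lengths are in mm, angles in rad, forces in N, time in s.
With the tool pointing down it reaches from about 400 to 875 mm from the base axis. Payload 4.4 kg.
Tool frame: the origin (TCP) lies at the very end of the fingers, on their centre line; the grasp point (between the pads) lies 19 mm behind it (robot.pinch_z is the distance from the TCP to the grasp point, in mm); z points along the fingers, y is the line along which they close (so a half turn about z gives the same grasp; the last joint's range is limited). The gripper opens to 85 mm and grips with 20 to 120 N. Pads are 22 mm wide; open, the fingers measure 114 mm over their backs; the gripper's body (76 mm by 85 mm) begins 54 mm behind the grasp point. The pads swing forward as they close: fully open they stand 13 mm farther back than shut.
Start: joints at [1.254, 0.628, 0.038, 1.517, -0.027, 0.996, -0.02], TCP at [161.344, -629.671, 231.313] pointing down, gripper open.
Joint ranges: [-3.06, 3.06], [-0.37, 2.12], [-1.25, 1.32], [0.18, 2.47], [-1.1, 4.24], [0.23, 1.98], [-2.94, 2.94]. Speed limits (rad/s): [2.57, 2.57, 3.14, 3.14, 3.14, 3.14, 3.14].

## Interface

Orientations are given as a unit quaternion [x, y, z, w].
In Python, from station import get_obs, cams, close_job, robot gives the robot as it stands.
- The arm moves only by the shell command python3 -m jog 'ROWS' [OPENING] [FORCE]. ROWS is JSON, a list of rows, each an object with "linear": the shift along the tool's x, y, z scaled (see below), a list of three; "dr": the turn, a rotation vector about the tool's x, y, z scaled (see below), a list of three. In form: [{"linear": [x, y, z], "dr": [rx, ry, rz]}, ...]. A call has 1 to 10 rows; each row shifts and turns the commanded pose from where the row before left it, along the tool's axes as they then stand; what a row does not reach is not made up. The controller multiplies each number of a shift by 100 mm and each number of a turn by 90 degrees. A row lasts 1/12 s, in which the tool goes at most 41.7 mm and 7.16 degrees, less where a joint would pass 70% of its speed; a pose out of reach is approached as far as the arm can. A call with a number of a shift or a turn outside -1 to 1 is refused whole. A call with a gripper value outside its range is refused whole. OPENING is the closure, from -1 (fully open) to 1 (shut), so that 0 is half open, set as the call begins (- or left out, the last holds). The fingers move at their own pace and stop on an object; FORCE is the grip in N (left out, the last holds). Time passes only in rows, so rows that do not move let the fingers close. It gives the time, the measured TCP pose, the force, the opening and the grip force at its end, in the units of the state.
- get_obs(): the state, without advancing time (a new reading comes with each control period).
- cams.get_image(name): name is "scene" or "top" or "wrist"; returns the picture (400x640x3 uint8, red, green, blue); there is no depth.
- cams.get_calibration(name): a dict with "fov_y" (degrees; the focal length in pixels is half the picture's height over the tangent of half this angle, whatever the lens; pixels are square), "cx", "cy" (the principal point, pixels), "R" (3x3) and "t" (3): a world point X has camera coordinates R X + t; the wrist camera has in their place "tool_from_camera" (4x4, takes a point from camera to tool coordinates, whose origin is the TCP and whose axes are the flange's). Camera axes: x right, y down, z forward; pixel columns grow to the right and rows downward; lengths in mm; the calibration is good to about 2 mm. A picture is of the moment at which its call begins: read the wrist's pose just before it. get_calibration takes no time and is no camera call.
- close_job(): hands the job in; it is judged then, once.
The state is a dict: "t": time; "q": joint angles; "qvel": joint speeds; "tau": joint torques, N m; "tcp_pos": TCP position; "eef_rot": TCP orientation; "ft_force": force on the tool from outside, world axes, zero at the start; "torque": the same for the moment, N m; "gripper_width": finger opening in mm; "grip_force": force on a finger pad.
Only numpy, scipy, OpenCV 4.12 (cv2) and the standard library are available. Lean on these libraries where they do the work, as an engineer would, in place of code of your own. Each camera call takes 0.05 s, during which the arm holds its last target. There are 200 camera calls.

## Task

Put the saucepans together for storage: first draw the medium pan out from under the shelf riser and set it down inside the large pan, then set the small pan inside the medium one, each sitting flat on the floor of the pan below. Fan the three handles so that none lies over another and their ends are at least 5 cm apart as seen from above. Set the pans down gently rather than dropping them, leave the large pan standing where it is, and do not shift or knock over the other things on the counter.

Things in the scene. Friction and masses are not known exactly. Their poses are not given: they have to be found in the camera images.
- large_pan: Large steel saucepan, 140 mm across outside, 58 mm tall, wall 4, floor 5 mm thick, about 0.6 kg. Origin: centre of the underside, z up. Straight black handle along its own -x, from just below the rim rising outward at 25 deg, 14 mm wide, 16 deep; ends 145 mm from the axis, 89 mm above the underside. Stands on the cork trivet. Its inside is 132 mm across.
- medium_pan: Medium steel saucepan, 108 mm across outside, 64 mm tall, wall 4, floor 5 mm thick, about 0.26 kg. Origin: centre of the underside, z up. Straight red handle along its own -x, from just below the rim rising outward at 25 deg, 14 mm wide, 16 deep; ends 135 mm from the axis, 98 mm above the underside. Starts under the riser, handle out in front. Its inside is 100 mm across.
- small_pan: Small steel saucepan, 76 mm across outside, 70 mm tall, wall 4, floor 5 mm thick, about 0.18 kg. Origin: centre of the underside, z up. Straight yellow handle along its own -x, from just below the rim rising outward at 25 deg, 14 mm wide, 16 deep; ends 125 mm from the axis, 107 mm above the underside. Starts under the riser, handle out in front.
- medium_pan_grip (a point): Point in the middle of the medium pan's handle section, 100 mm out from the pan's axis and 81 mm above its underside: a good place to pinch it from the two sides.
- small_pan_grip (a point): The same on the small pan: 100 mm out from its axis, 95 mm above its underside.
- large_pan_tip (a point): Centre of the end of the large pan's handle, 145 mm from its axis.
- medium_pan_tip (a point): Centre of the end of the medium pan's handle, 135 mm from its axis.
- small_pan_tip (a point): Centre of the end of the small pan's handle, 125 mm from its axis.
- riser: Fixed shelf riser: steel slatted board 240 (x) by 420 (y) by 14 mm (7 bars along y) on four white corner legs 14 mm square; underside 160 mm above the counter, jars on top reach 240 mm. Origin: centre of its footprint; open front towards its own -x, which looks to the robot's left. The medium and small pans stand under it, one near, one far (either way round), 100 mm either side of the middle, axes about 84 mm behind its front edge.
- riser_front (a point): Middle of the front edge of the riser's board, on its underside, 160 mm up, 120 mm from the riser's origin along -x. The board covers the pans and the roots of their handles: a gripper must lean out of the open front, about 40 degrees from vertical, to take a handle, and a pan must be drawn out forwards before it is lifted.
- trivet: Fixed round cork trivet, 170 mm across, 8 mm thick, under the large pan. Origin: centre of its underside.
- tin: Bystander, loose: red food tin, 44 mm across, 100 mm tall, standing under the riser between the two pans. Origin: centre of its underside.
- spice: Bystander, loose: small amber spice jar, 42 mm across, 60 mm tall, standing on the counter before the riser, between the two pans' handles. Origin: centre of its underside.
- oil: Bystander, loose: tall green oil bottle, 64 mm across, 200 mm tall, standing beyond the large pan. Origin: centre of its underside.
- mill: Bystander, loose: dark wooden pepper mill, 52 mm across, 165 mm tall, standing to the left (+y) of the large pan. Origin: centre of its underside.
- mug: Bystander, loose: blue mug, 72 mm across plus a ring handle to its own +y, 85 mm tall, standing to the right (-y) of the large pan. Origin: centre of its underside.
- bowl: Bystander, loose: white bowl, 130 mm across, 60 mm tall, standing beyond the large pan. Origin: centre of its underside.
Things that resemble listed ones, but are neither listed nor needed, are in the scene too. What is shaped like the small_pan but pink is not meant.

How it is judged:
By the outcome, as a careful person would: the job done as asked, in the order asked, and still so for the second after the job is handed in, with the robot touching nothing.
It also fails if it takes over 72 s, if anything falls off the work surface, if the arm or the gripper's body presses on something with over 40 N, if the wrist force passes 120 N, or if a joint passes its speed limit or range.

## Working session

There is one attempt and no reset: what is moved stays moved. The work goes in short steps, Python scripts to look and compute and a shell command to move; the robot and the scene stay as the last step left them, time stands still between calls to the robot, and variables do not carry over. Pictures are saved under pics/ and viewed, at most 10 in all, crops included, and the job is handed in when it is done.

```bash
ls; mkdir -p pics; python3 - <<'E'
from station import get_obs, cams
import cv2, json
o=get_obs(); print(o)
for n in ("scene","top"):
    im=cams.get_image(n); cv2.imwrite(f"pics/{n}0.png",im[...,::-1]); print(n,cams.get_calibration(n))
print(cams.get_calibration("wrist"))
E
```

```text
pics
{'t': 0.0, 'q': array([ 1.25422093,  0.62936489,  0.03843245,  1.51835906, -0.02697613,
        0.99627254, -0.02000422]), 'qvel': array([-8.16808585e-04,  7.00630126e-05,  8.32167931e-04,  1.38740427e-03,
       -4.26145863e-04,  3.79136566e-04,  2.61894825e-04]), 'tau': array([-3.63672689e-04, -5.63413882e+01,  1.22676082e+00, -1.93448049e+01,
        1.12060021e-02,  1.04772786e-02, -3.97123102e-06]), 'tcp_pos': array([ 161.17556267, -629.06714956,  230.37960208]), 'eef_rot': array([ 9.92147773e-01,  1.25067607e-01, -1.37753722e-04, -9.32902338e-04]), 'ft_force': array([ 0.25027205,  0.24266558, -0.42036411]), 'torque': array([ 0.00784641, -0.01719176, -0.01639208]), 'grip_force': 0.0, 'gripper_width': 85.5461017487901}
scene {'fov_y': 57.061589801580496, 'cx': 319.28982061625925, 'cy': 202.1143396954483, 'R': array([[-0.5670787 ,  0.82358267,  0.01154732],
       [ 0.45985923,  0.32820531, -0.82511258],
       [-0.68333831, -0.46259362, -0.56485033]]), 't': array([ 204.13148019, -125.73816132, 1299.45764073])}
top {'fov_y': 57.27419001569386, 'cx': 318.1893325424367, 'cy': 201.06673731164182, 'R': array([[ 0.00903545, -0.99987698,  0.01282149],
       [-0.99258321, -0.01052256, -0.12111091],
       [ 0.12123092, -0.0116321 , -0.99255617]]), 't': array([  59.99714104,  443.54566209, 1218.87669359])}
{'fov_y': 66.8800894850349, 'cx': 319.81244542651507, 'cy': 201.45602491819923, 'tool_from_camera': array([[ 7.01951482e-04, -9.53266045e-01, -3.02131355e-01,
         7.62618919e+01],
       [ 9.99999333e-01,  9.46220449e-04, -6.62125290e-04,
         5.74768498e-01],
       [ 9.17064422e-04, -3.02130689e-01,  9.53266073e-01,
        -1.42664220e+02],
       [ 0.00000000e+00,  0.00000000e+00,  0.00000000e+00,
         1.00000000e+00]])}
```

View pics/scene0.png

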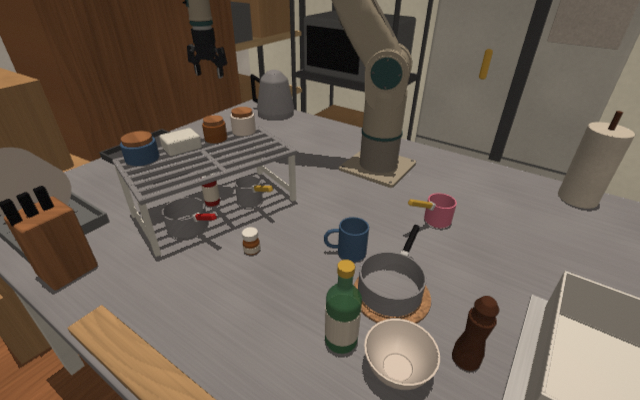

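View pics/top0.png

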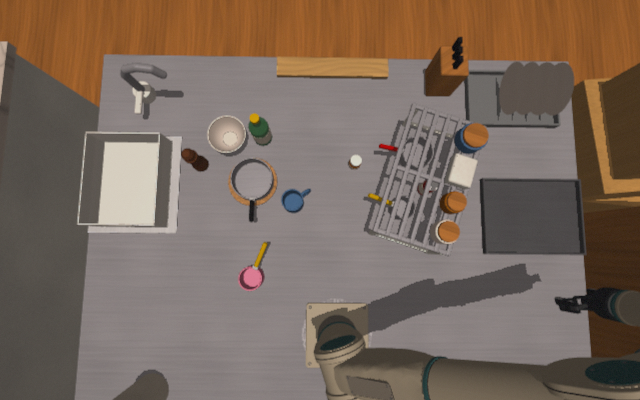

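The top view shows the riser on the right with the red handle (medium) at (388,148) and the yellow handle (small) at (378,198). The large pan is at (254,181) with its black handle pointing to (252,218), the spice jar is at (355,161) and the mug at (292,200). The pink decoy is at (252,278).

```bash
cat > h.py <<'E'
import numpy as np, cv2
from scipy.spatial.transform import Rotation as Ro
from station import get_obs, cams
def cam(n,obs=None):
    c=cams.get_calibration(n); f=200/np.tan(np.radians(c["fov_y"]/2))
    if n=="wrist":
        o=obs or get_obs(); T=np.array(c["tool_from_camera"]); Rt=Ro.from_quat(o["eef_rot"]).as_matrix()
        Rwc=Rt@T[:3,:3]; C=Rt@T[:3,3]+o["tcp_pos"]; R=Rwc.T; t=-R@C
    else: R=np.array(c["R"]);t=np.array(c["t"])
    return f,c["cx"],c["cy"],R,t
def ray(k,uv):
    f,cx,cy,R,t=k; d=R.T@np.array([(uv[0]-cx)/f,(uv[1]-cy)/f,1]); return -R.T@t,d/np.linalg.norm(d)
def onz(k,uv,z):
    C,d=ray(k,uv); return C+d*(z-C[2])/d[2]
def proj(k,X):
    f,cx,cy,R,t=k; p=R@np.asarray(X,float)+t; return np.array([cx+f*p[0]/p[2],cy+f*p[1]/p[2]])
def tri(k1,a,k2,b):
    C1,d1=ray(k1,a);C2,d2=ray(k2,b)
    s=np.linalg.lstsq(np.c_[d1,-d2],C2-C1,rcond=None)[0]; p,q=C1+s[0]*d1,C2+s[1]*d2
    return (p+q)/2,np.linalg.norm(p-q)
def blobs(im,lo,hi,roi=None,amin=15):
    hsv=cv2.cvtColor(im,cv2.COLOR_RGB2HSV); m=cv2.inRange(hsv,np.array(lo),np.array(hi))
    if roi is not None:
        z=np.zeros_like(m);x0,y0,x1,y1=roi;z[y0:y1,x0:x1]=1;m*=z
    out=[]
    for c in cv2.findContours(m,cv2.RETR_EXTERNAL,cv2.CHAIN_APPROX_NONE)[0]:
        mm=np.zeros_like(m);cv2.drawContours(mm,[c],-1,255,-1);p=np.argwhere(mm&m)[:,::-1].astype(float)
        if len(p)<amin: continue
        mu=p.mean(0);w,v=np.linalg.eigh(np.cov(p.T));d=v[:,1];s=(p-mu)@d
        out.append((len(p),mu.round(1),(mu+d*s.min()).round(1),(mu+d*s.max()).round(1)))
    return sorted(out,key=lambda a:-a[0])
E
python3 - <<'E'
from h import *
T=cam("top");S=cam("scene")
t=cv2.imread("pics/top0.png")[...,::-1].copy();s=cv2.imread("pics/scene0.png")[...,::-1].copy()
for nm,im,rr in(("top",t,[(370,138,402,158),(362,188,400,210)]),("scene",s,[(190,205,225,225),(248,180,280,200)])):
    print(nm,"red",blobs(im,(0,150,60),(8,255,255),rr[0])[:2],"\n yel",blobs(im,(18,130,80),(35,255,255),rr[1])[:2])
# large pan
print("large black",blobs(t,(0,0,0),(180,255,40),(235,190,275,230))[:2])
for nm,uv,z in(("large rim",(254,179),66),("trivet",(253,182),8),("spice",(355,161),60),("mug",(292,200),85),("riserFfar",(413,105),174),("riserFnear",(371,235),174),("oil",(258,120),200),("bowl",(227,134),60),("mill",(188,155),165),("Rbackfar",(487,122),174)):
    print(nm,onz(T,uv,z).round(0))
E
python3 - <<'E'
import cv2
a=cv2.imread("pics/top0.png")
x=cv2.resize(a[90:260,340:500],None,fx=3,fy=3,interpolation=3)
y=cv2.resize(a[100:230,170:320],None,fx=2,fy=2,interpolation=3)
import numpy as np
o=np.zeros((510,800,3),np.uint8);o[:510,:480]=x;o[:260,490:790]=y
cv2.imwrite("pics/c1.png",o)
E
```

```text
top red [(71, array([387.8, 147. ]), array([396.8, 148.9]), array([379. , 145.2]))] 
 yel [(62, array([374.7, 196.9]), array([381. , 199.1]), array([368.2, 194.6])), (22, array([388.6, 202.1]), array([391.1, 202.6]), array([386.1, 201.6]))]
scene red [(119, array([205.5, 216.4]), array([216. , 216.3]), array([196. , 216.4]))] 
 yel [(101, array([262.9, 188.1]), array([272. , 188.5]), array([253.9, 187.7]))]
large black [(73, array([251.4, 209.9]), array([251.6, 201. ]), array([251., 220.]))]
large rim [509. 278.  66.]
trivet [509. 291.   8.]
spice [576. -58.  60.]
mug [438. 150.  85.]
riserFfar [ 729. -226.  174.]
riserFnear [325. -92. 174.]
oil [665. 249. 200.]
bowl [663. 374.  60.]
mill [563. 465. 165.]
Rbackfar [ 677. -454.  174.]
```

View pics/c1.png

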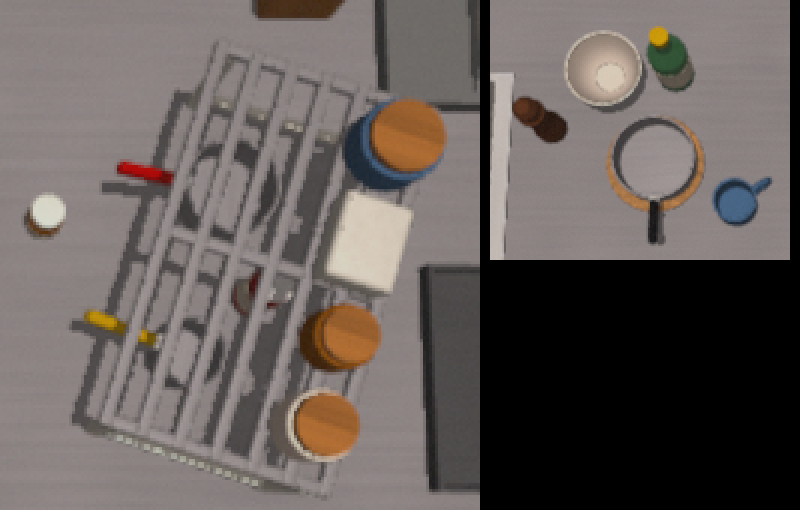

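```bash
python3 - <<'E'
from h import *
T=cam("top");S=cam("scene")
mt=onz(T,(379,145.2),98);mc=onz(T,(417.3,152.3),64);st=onz(T,(368.2,194.6),107);sc=onz(T,(401,207.3),70)
lt=onz(T,(251,219.5),97);lc=onz(T,(254,180),66)
for n,a,b in(("med",mt,mc),("small",st,sc),("large",lt,lc)):
    d=(a-b)[:2];print(n,a.round(),b.round(),np.hypot(*d).round(),np.degrees(np.arctan2(d[1],d[0])).round(1))
print(tri(T,(379,145.2),S,(216,216.3)),tri(T,(368.2,194.6),S,(272,188.5)))
E
```

```text
med [ 620. -132.   98.] [ 607. -267.   64.] 136.0 84.4
small [456. -94. 107.] [ 420. -207.   70.] 119.0 72.5
large [373. 278.  97.] [506. 278.  66.] 133.0 179.8
(array([ 617.32628271, -128.91148215,  100.09461207]), np.float64(7.241176542340108)) (array([453.80465288, -91.71094881, 108.15110024]), np.float64(5.462754452194457))
```

```bash
cat >> h.py <<'E'
def ori(a,L):
    a,L=np.radians([a,L]);d=np.array([np.cos(a),np.sin(a),0]);k=np.array([0,0,1.])
    z=-d*np.sin(L)-k*np.cos(L);x=d*np.cos(L)-k*np.sin(L);return np.c_[x,np.cross(z,x),z]
def plan(tcp,Rm,rot_first=True):
    o=get_obs();R0=Ro.from_quat(o["eef_rot"]).as_matrix();rv=Ro.from_matrix(R0.T@Rm).as_rotvec(degrees=True)/90
    B=Rm if rot_first else R0
    print("shift",(B.T@(np.asarray(tcp)-o["tcp_pos"])/100).round(3),"rot",rv.round(4),"rows>=",np.linalg.norm(rv)/.0796)
def tcp_for(grasp,Rm): return np.asarray(grasp)+19*Rm[:,2]
def frame(axis,a,r,z):  # grip point from pan axis
    a=np.radians(a);return np.array([axis[0]+r*np.cos(a),axis[1]+r*np.sin(a),z])
E
python3 - <<'E'
from h import *
Rm=ori(84,42);g=frame((606,-267),84,100,81);t=tcp_for(g,Rm)-150*Rm[:,2]
print(g,t)
plan(t+[0,0,200],Rm,False);plan(t,Rm)
T=cam("top")
for n,uv,z in(("mill base",(201,163),10),("oil base",(262,137),20),("tin",(424,187),100)):print(n,onz(T,uv,z))
import station;print([x for x in dir(station.robot) if x[0]!='_'])
E
```

```text
[ 616.45284633 -167.54781046   81.        ] [625.61540474 -80.37189037 178.35197214]
shift [ 5.86  -4.166 -1.472] rot [-0.2838 -0.4074 -0.7367] rows>= 11.160652062280507
shift [ 4.765  4.045 -3.589] rot [-0.2838 -0.4074 -0.7367] rows>= 11.160652062280507
mill base [573.9275061  472.68906022  10.        ]
oil base [666.64669667 262.18625489  20.        ]
tin [ 483.29390408 -275.69215248  100.        ]
['PlanningError', 'pinch_z']
```

```bash
python3 -m jog '[{"linear":[0,0,-0.3],"dr":[0,0,0]},{"linear":[0,0,-0.3],"dr":[0,0,0]},{"linear":[0,0,-0.3],"dr":[0,0,0]},{"linear":[0,0,-0.3],"dr":[0,0,0]},{"linear":[0,0,-0.3],"dr":[0,0,0]}]' -1 100
python3 -m jog '[{"linear":[0.24,-0.17,0],"dr":[0,0,0]},{"linear":[0.24,-0.17,0],"dr":[0,0,0]},{"linear":[0.24,-0.17,0],"dr":[0,0,0]},{"linear":[0.24,-0.17,0],"dr":[0,0,0]},{"linear":[0.24,-0.17,0],"dr":[0,0,0]},{"linear":[0.24,-0.17,0],"dr":[0,0,0]},{"linear":[0.24,-0.17,0],"dr":[0,0,0]},{"linear":[0.24,-0.17,0],"dr":[0,0,0]},{"linear":[0.24,-0.17,0],"dr":[0,0,0]},{"linear":[0.24,-0.17,0],"dr":[0,0,0]}]'
python3 -m jog '[{"linear":[0.24,-0.17,0],"dr":[0,0,0]},{"linear":[0.24,-0.17,0],"dr":[0,0,0]},{"linear":[0.24,-0.17,0],"dr":[0,0,0]},{"linear":[0.24,-0.17,0],"dr":[0,0,0]},{"linear":[0.24,-0.17,0],"dr":[0,0,0]},{"linear":[0.24,-0.17,0],"dr":[0,0,0]},{"linear":[0.24,-0.17,0],"dr":[0,0,0]},{"linear":[0.24,-0.17,0],"dr":[0,0,0]},{"linear":[0.24,-0.17,0],"dr":[0,0,0]},{"linear":[0.24,-0.17,0],"dr":[0,0,0]}]'
python3 - <<'E'
from h import *
Rm=ori(84,42);g=frame((606,-267),84,100,81);t=tcp_for(g,Rm)-150*Rm[:,2]
plan(t,Rm);print(get_obs()["q"])
E
```

```text
t: 0.52
tcp_pos: [161.2, -629.2, 382.3]
eef_rot: [0.992, 0.125, -0.0, -0.0]
ft_force: [0.2, -0.1, -0.2]
gripper_width: 85.5
grip_force: 0.0
t: 1.35
tcp_pos: [352.2, -404.0, 381.0]
eef_rot: [0.992, 0.125, -0.0, -0.0]
ft_force: [0.9, 0.4, 0.4]
gripper_width: 85.5
grip_force: 0.0
t: 2.18
tcp_pos: [542.4, -179.9, 381.0]
eef_rot: [0.992, 0.125, -0.0, -0.0]
ft_force: [0.8, -0.6, 0.3]
gripper_width: 85.3
grip_force: 0.0
shift [2.156 0.723 0.785] rot [-0.2834 -0.4065 -0.7368] rows>= 11.155303790580094
[ 0.3572072   0.3865015  -0.12889122  1.51367667  0.05117025  1.24554711
 -1.09877199]
```

```bash
python3 -m jog '[{"linear":[0,0,0],"dr":[-0.0218,-0.0313,-0.0567]},{"linear":[0,0,0],"dr":[-0.0218,-0.0313,-0.0567]},{"linear":[0,0,0],"dr":[-0.0218,-0.0313,-0.0567]},{"linear":[0,0,0],"dr":[-0.0218,-0.0313,-0.0567]},{"linear":[0,0,0],"dr":[-0.0218,-0.0313,-0.0567]},{"linear":[0,0,0],"dr":[-0.0218,-0.0313,-0.0567]},{"linear":[0,0,0],"dr":[-0.0218,-0.0313,-0.0567]},{"linear":[0,0,0],"dr":[-0.0218,-0.0313,-0.0567]},{"linear":[0,0,0],"dr":[-0.0218,-0.0313,-0.0567]},{"linear":[0,0,0],"dr":[-0.0218,-0.0313,-0.0567]}]'
python3 -m jog '[{"linear":[0,0,0],"dr":[-0.0218,-0.0313,-0.0567]},{"linear":[0,0,0],"dr":[-0.0218,-0.0313,-0.0567]},{"linear":[0,0,0],"dr":[-0.0218,-0.0313,-0.0567]}]'
python3 -m jog '[{"linear":[0.216,0.072,0.079],"dr":[0,0,0]},{"linear":[0.216,0.072,0.079],"dr":[0,0,0]},{"linear":[0.216,0.072,0.079],"dr":[0,0,0]},{"linear":[0.216,0.072,0.079],"dr":[0,0,0]},{"linear":[0.216,0.072,0.079],"dr":[0,0,0]},{"linear":[0.216,0.072,0.079],"dr":[0,0,0]},{"linear":[0.216,0.072,0.079],"dr":[0,0,0]},{"linear":[0.216,0.072,0.079],"dr":[0,0,0]},{"linear":[0.216,0.072,0.079],"dr":[0,0,0]},{"linear":[0.216,0.072,0.079],"dr":[0,0,0]}]'
python3 - <<'E'
from h import *
Rm=ori(84,42);g=frame((606,-267),84,100,81);t=tcp_for(g,Rm)-150*Rm[:,2]
plan(t,Rm);o=get_obs();print(o["q"]);k=cam("wrist",o)
im=cams.get_image("wrist");cv2.imwrite("pics/w1.png",im[...,::-1])
print(proj(k,g),proj(k,frame((606,-267),84,135,98)))
E
```

```text
t: 3.02
tcp_pos: [542.2, -180.9, 380.9]
eef_rot: [0.798, 0.53, -0.213, 0.192]
ft_force: [-0.7, 0.7, -0.6]
gripper_width: 85.2
grip_force: 0.0
t: 3.27
tcp_pos: [542.2, -180.8, 380.8]
eef_rot: [0.692, 0.627, -0.267, 0.241]
ft_force: [0.5, 0.3, -0.3]
gripper_width: 85.2
grip_force: 0.0
t: 4.1
tcp_pos: [624.9, -81.2, 176.5]
eef_rot: [0.694, 0.625, -0.267, 0.24]
ft_force: [0.6, 0.1, -0.4]
gripper_width: 85.8
grip_force: 0.0
shift [-0.005  0.006 -0.02 ] rot [0.     0.0003 0.0004] rows>= 0.0065819064392446565
[-0.1454144   0.82653171 -0.2205018   1.57768554  0.86280525  1.28070888
 -0.91820543]
[321.09149009 192.64232357] [321.32318171 187.3921955 ]
```

View pics/w1.png

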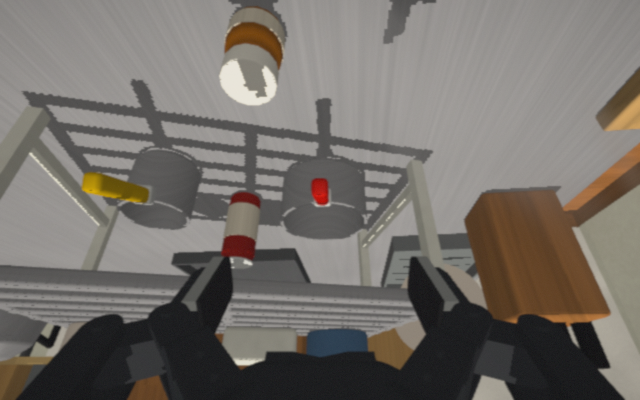

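The wrist view, which is upside down, shows the red handle end-on at (320,191), matching the predicted (321,188). The medium pan body spans columns 283–366, the yellow tip is at (92,184) with its pan spanning about 128–200, and the spice jar is at (250,60).

```bash
python3 - <<'E'
from h import *
k=cam("wrist");im=cv2.imread("pics/w1.png")[...,::-1].copy()
r=blobs(im,(0,150,60),(8,255,255),(295,165,340,215));y=blobs(im,(18,130,80),(35,255,255),(70,160,170,215));print(r[:1],y[:1])
for z in(0,32,64):print(proj(k,(606,-267,z)))
print("small",proj(k,(418,-210,35)),proj(k,frame((418,-210),72.5,125,107)),proj(k,frame((418,-210),72.5,100,95)))
print(onz(k,r[0][1],88),onz(k,y[0][2],107),onz(k,(164,190),35))
E
```

```text
[(365, array([319.9, 190.5]), array([318.1, 178.4]), array([321.9, 204.2]))] [(1244, array([112.9, 187.7]), array([147.7, 196.3]), array([ 82.5, 180.2]))]
[320.97299234 186.0165684 ]
[320.88321875 206.60035703]
[320.78567339 228.96610182]
small [158.49398604 192.18313099] [ 87.98636395 185.75246353] [107.53865523 190.12338149]
[ 617.57198388 -141.6637934    88.        ] [ 489.99031374 -108.41742153  107.        ] [ 427.13500791 -206.03844499   35.        ]
```

```bash
python3 -m jog '[{"linear":[0,-0.01,0.16],"dr":[0,0,0]},{"linear":[0,0,0.16],"dr":[0,0,0]},{"linear":[0,0,0.16],"dr":[0,0,0]},{"linear":[0,0,0.16],"dr":[0,0,0]},{"linear":[0,0,0.16],"dr":[0,0,0]},{"linear":[0,0,0.16],"dr":[0,0,0]},{"linear":[0,0,0.16],"dr":[0,0,0]},{"linear":[0,0,0.16],"dr":[0,0,0]},{"linear":[0,0,0.1],"dr":[0,0,0]},{"linear":[0,0,0.1],"dr":[0,0,0]}]' -0.1 120
python3 - <<'E'
from h import *
im=cams.get_image("wrist");cv2.imwrite("pics/w2.png",im[...,::-1])
R=ori(84,42);o=get_obs();print(o["tcp_pos"]-19*R[:,2],o["q"])
E
```

```text
t: 4.98
tcp_pos: [613.2, -181.2, 67.2]
eef_rot: [0.694, 0.625, -0.267, 0.24]
ft_force: [-0.4, -0.2, 0.0]
gripper_width: 47.1
grip_force: 0.0
[ 613.52179123 -170.02601733   80.42479352] [-0.03558348  0.95425202 -0.14705781  1.68640021  1.02027488  1.04502616
 -1.02307507]
```

View pics/w2.png

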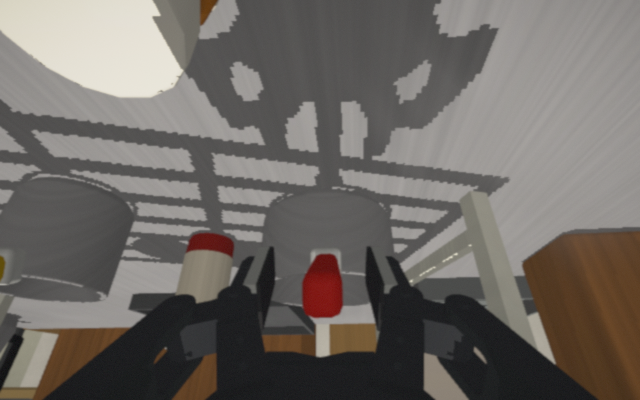

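The red handle sits at (322,290), centred between the fingers at columns 256 and 382, so I can close on it.

```bash
python3 -m jog '[{"linear":[0,0,0],"dr":[0,0,0]},{"linear":[0,0,0],"dr":[0,0,0]},{"linear":[0,0,0],"dr":[0,0,0]},{"linear":[0,0,0],"dr":[0,0,0]},{"linear":[0,0,0],"dr":[0,0,0]},{"linear":[0,0,0],"dr":[0,0,0]}]' 1 120
python3 - <<'E'
from h import *
R=Ro.from_quat(get_obs()["eef_rot"]).as_matrix()
d=np.array([np.cos(np.radians(84)),np.sin(np.radians(84)),0]);
for n,v in(("up10",[0,0,10]),("out70",70*d),("diag",80*d+[25,0,75]),("diag2",60*d+[0,0,120])):print(n,(R.T@np.array(v)/100).round(3))
E
```

```text
t: 5.53
tcp_pos: [614.5, -179.3, 68.7]
eef_rot: [0.694, 0.625, -0.265, 0.241]
ft_force: [0.7, 1.5, 3.0]
gripper_width: 12.4
grip_force: 116.9
up10 [-0.067  0.    -0.074]
out70 [ 0.52   0.001 -0.468]
diag [ 0.113  0.251 -1.109]
diag2 [-0.357  0.003 -1.293]
```

```bash
python3 -m jog '[{"linear":[-0.017,0,-0.018],"dr":[0,0,0]},{"linear":[-0.017,0,-0.018],"dr":[0,0,0]},{"linear":[-0.017,0,-0.018],"dr":[0,0,0]},{"linear":[-0.017,0,-0.02],"dr":[0,0,0]},{"linear":[-0.017,0,-0.02],"dr":[0,0,0]},{"linear":[0,0,0],"dr":[0,0,0]}]'
python3 -m jog '[{"linear":[0.052,0,-0.047],"dr":[0,0,0]},{"linear":[0.052,0,-0.047],"dr":[0,0,0]},{"linear":[0.052,0,-0.047],"dr":[0,0,0]},{"linear":[0.052,0,-0.047],"dr":[0,0,0]},{"linear":[0.052,0,-0.047],"dr":[0,0,0]},{"linear":[0.052,0,-0.047],"dr":[0,0,0]},{"linear":[0.052,0,-0.047],"dr":[0,0,0]},{"linear":[0.052,0,-0.047],"dr":[0,0,0]},{"linear":[0.052,0,-0.047],"dr":[0,0,0]},{"linear":[0.052,0,-0.047],"dr":[0,0,0]}]'
python3 - <<'E'
from h import *
im=cams.get_image("wrist");cv2.imwrite("pics/w3.png",im[...,::-1])
E
```

```text
t: 6.03
tcp_pos: [613.7, -180.3, 81.3]
eef_rot: [0.694, 0.625, -0.266, 0.24]
ft_force: [0.2, 0.2, -2.1]
gripper_width: 12.3
grip_force: 116.5
t: 6.87
tcp_pos: [620.9, -109.8, 80.9]
eef_rot: [0.694, 0.625, -0.266, 0.24]
ft_force: [-0.8, 0.4, -2.6]
gripper_width: 12.7
grip_force: 116.5
```

View pics/w3.png

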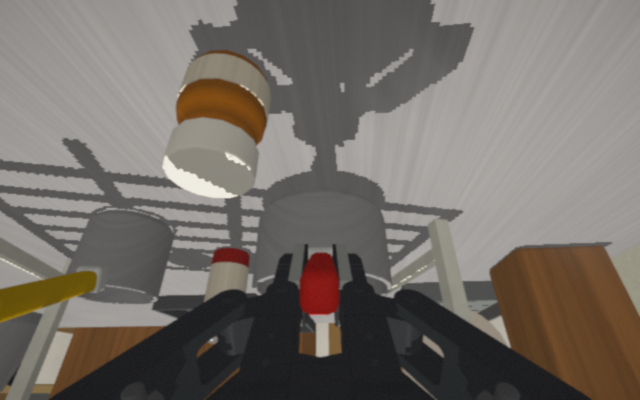

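The pan is held level and has come out 70 mm. The spice jar at (215,130) is clear on the left, so I'll draw it out diagonally while lifting.

```bash
python3 -m jog '[{"linear":[0.011,0.025,-0.111],"dr":[0,0,0]},{"linear":[0.011,0.025,-0.111],"dr":[0,0,0]},{"linear":[0.011,0.025,-0.111],"dr":[0,0,0]},{"linear":[0.011,0.025,-0.111],"dr":[0,0,0]},{"linear":[0.011,0.025,-0.111],"dr":[0,0,0]},{"linear":[0.011,0.025,-0.111],"dr":[0,0,0]},{"linear":[0.011,0.025,-0.111],"dr":[0,0,0]},{"linear":[0.011,0.025,-0.111],"dr":[0,0,0]},{"linear":[0.011,0.025,-0.111],"dr":[0,0,0]},{"linear":[0.011,0.025,-0.111],"dr":[0,0,0]}]'
python3 -m jog '[{"linear":[-0.036,0,-0.129],"dr":[0,0,0]},{"linear":[-0.036,0,-0.129],"dr":[0,0,0]},{"linear":[-0.036,0,-0.129],"dr":[0,0,0]},{"linear":[-0.036,0,-0.129],"dr":[0,0,0]},{"linear":[-0.036,0,-0.129],"dr":[0,0,0]},{"linear":[-0.036,0,-0.129],"dr":[0,0,0]},{"linear":[-0.036,0,-0.129],"dr":[0,0,0]},{"linear":[-0.036,0,-0.129],"dr":[0,0,0]},{"linear":[-0.036,0,-0.129],"dr":[0,0,0]},{"linear":[-0.036,0,-0.129],"dr":[0,0,0]}]'
python3 - <<'E'
from h import *
Rm=ori(119,42);g=frame((506,280),120,100,81+150);t=tcp_for(g,Rm)
plan(t,Rm,True)
# refine the large pan centre from the top picture: inner floor / rim circle, and black handle
im=cams.get_image("top");cv2.imwrite("pics/t2.png",im[...,::-1]);T=cam("top")
m=cv2.inRange(cv2.cvtColor(im,cv2.COLOR_RGB2HSV),np.array((5,60,60)),np.array((20,255,255)));m[:140]=0;m[225:]=0;m[:,:215]=0;m[:,285:]=0
c=np.vstack(cv2.findContours(m,0,1)[0]);e=cv2.minEnclosingCircle(c);print(e,onz(T,e[0],8))
g=cv2.GaussianBlur(cv2.cvtColor(im,cv2.COLOR_RGB2GRAY),(3,3),0);print(cv2.HoughCircles(g[140:225,215:290],cv2.HOUGH_GRADIENT,1,10,param1=80,param2=12,minRadius=17,maxRadius=26))
S=cam("scene");im2=cams.get_image("scene");cv2.imwrite("pics/s2.png",im2[...,::-1])
E
```

```text
t: 7.75
tcp_pos: [654.5, -30.2, 156.7]
eef_rot: [0.694, 0.625, -0.266, 0.24]
ft_force: [-0.9, 0.5, -4.0]
gripper_width: 12.6
grip_force: 116.7
t: 8.58
tcp_pos: [660.4, 28.8, 277.1]
eef_rot: [0.694, 0.625, -0.266, 0.24]
ft_force: [0.0, -0.0, -3.2]
gripper_width: 12.5
grip_force: 116.8
shift [ 3.241 -0.15  -2.107] rot [-0.26    0.0004 -0.2889] rows>= 4.882445978725321
((270.5, 182.0), 44.116424560546875) [510.05661004 230.11009467   8.        ]
[[[36.5 39.5 21. ]
  [46.5 41.5 25.4]]]
```

```bash
python3 -m jog '[{"linear":[0,0,0],"dr":[-0.0325,0,-0.0361]},{"linear":[0,0,0],"dr":[-0.0325,0,-0.0361]},{"linear":[0,0,0],"dr":[-0.0325,0,-0.0361]},{"linear":[0,0,0],"dr":[-0.0325,0,-0.0361]},{"linear":[0,0,0],"dr":[-0.0325,0,-0.0361]},{"linear":[0,0,0],"dr":[-0.0325,0,-0.0361]},{"linear":[0,0,0],"dr":[-0.0325,0,-0.0361]},{"linear":[0,0,0],"dr":[-0.0325,0,-0.0361]}]'
python3 -m jog '[{"linear":[0.18,-0.01,-0.12],"dr":[0,0,0]},{"linear":[0.18,-0.01,-0.12],"dr":[0,0,0]},{"linear":[0.18,-0.01,-0.12],"dr":[0,0,0]},{"linear":[0.18,-0.01,-0.12],"dr":[0,0,0]},{"linear":[0.18,-0.01,-0.12],"dr":[0,0,0]},{"linear":[0.18,-0.01,-0.12],"dr":[0,0,0]},{"linear":[0.18,-0.01,-0.12],"dr":[0,0,0]},{"linear":[0.18,-0.01,-0.12],"dr":[0,0,0]},{"linear":[0.18,-0.01,-0.12],"dr":[0,0,0]}]'
python3 -m jog '[{"linear":[0.18,-0.01,-0.12],"dr":[0,0,0]},{"linear":[0.18,-0.01,-0.12],"dr":[0,0,0]},{"linear":[0.18,-0.01,-0.12],"dr":[0,0,0]},{"linear":[0.18,-0.01,-0.12],"dr":[0,0,0]},{"linear":[0.18,-0.01,-0.12],"dr":[0,0,0]},{"linear":[0.18,-0.01,-0.12],"dr":[0,0,0]},{"linear":[0.18,-0.01,-0.12],"dr":[0,0,0]},{"linear":[0.18,-0.01,-0.12],"dr":[0,0,0]},{"linear":[0.09,0,-0.06],"dr":[0,0,0]},{"linear":[0,0,0],"dr":[0,0,0]}]'
python3 - <<'E'
from h import *
Rm=ori(119,42);g=frame((506,280),120,100,81+150);t=tcp_for(g,Rm)
plan(t,Rm);o=get_obs();print(o["q"])
W=cams.get_image("wrist")[...,::-1];cv2.imwrite("pics/w4r.png",W);S=cams.get_image("scene")[...,::-1];cv2.imwrite("pics/s4r.png",S);T=cams.get_image("top")[...,::-1];cv2.imwrite("pics/t4r.png",T)
c=np.zeros((600,800,3),np.uint8);c[:400,:640]=W
c[400:600,:320]=cv2.resize(T[140:240,190:350],(320,200));c[400:600,330:610]=S[190:390,270:550]
cv2.imwrite("pics/w4.png",c)
E
```

```text
t: 9.35
tcp_pos: [659.8, 28.0, 275.2]
eef_rot: [0.472, 0.805, -0.182, 0.309]
ft_force: [-0.6, -1.2, -3.1]
gripper_width: 12.1
grip_force: 116.9
t: 10.1
tcp_pos: [558.6, 192.6, 247.1]
eef_rot: [0.474, 0.804, -0.183, 0.309]
ft_force: [0.4, 0.5, -3.3]
gripper_width: 12.4
grip_force: 117.3
t: 10.93
tcp_pos: [462.3, 350.3, 219.7]
eef_rot: [0.472, 0.806, -0.181, 0.308]
ft_force: [-1.7, -0.4, -3.6]
gripper_width: 12.3
grip_force: 117.4
shift [ 0.053  0.024 -0.01 ] rot [ 0.0012 -0.0012  0.0024] rows>= 0.03705557088503721
[-0.79288023  0.78457761 -0.4524851   1.58562968  0.84985372  1.48728942
 -1.06830421]
```

View pics/w4.png

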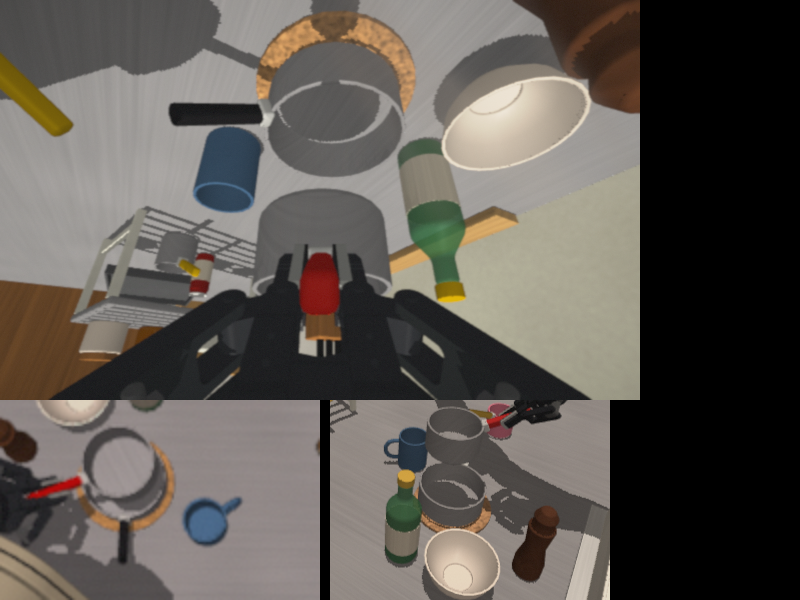

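The wrist view shows the large pan's rim ellipse spanning columns 269–404 and rows 82–175, with its black handle tip at (172,114). The held medium pan hangs at columns 256–388, with its near bottom edge at row 190 and its handle at column 320.

```bash
python3 - <<'E'
from h import *
o=get_obs();k=cam("wrist",o)
for p in((269,120),(404,122),(336,82),(336,175)):print(p,onz(k,p,66).round(1))
print("trivet",onz(k,(257,70),8).round(),onz(k,(416,75),8).round(), "tip",onz(k,(173,113),97).round(1))
W=cv2.imread("pics/w4r.png")[...,::-1].copy()
# held pan: pose in tool from grasp moment
Rg=Ro.from_quat([0.694,0.625,-0.265,0.241]).as_matrix();tg=np.array([614.5,-179.3,68.7])
Rn=Ro.from_quat(o["eef_rot"]).as_matrix()
for z in(0,64):
  for ax in((608,-267),):
    w=Rn@(Rg.T@(np.array([*ax,z])-tg))+o["tcp_pos"];print("axis at",z,w.round(1),proj(k,w).round(1))
d=np.radians(86.)
for lab,r,z in(("basenear",54,0),("rimnear",54,64),("basefar",-54,0)):
    P=np.array([608+r*np.cos(d),-267+r*np.sin(d),z]);w=Rn@(Rg.T@(P-tg))+o["tcp_pos"];print(lab,w.round(1),proj(k,w).round(1))
n=np.array([-np.sin(d),np.cos(d)])
for s in(-54,54):
    for z in (0,64):
        P=np.array([608,-267,z])+np.r_[s*n,0];w=Rn@(Rg.T@(P-tg))+o["tcp_pos"];print("side",z,proj(k,w).round(1))
g=cv2.cvtColor(W,cv2.COLOR_RGB2GRAY);print(g[180:200,290],g[230,245:270],g[230,375:400])
E
```

```text
(269, 120) [448.7 275.3  66. ]
(404, 122) [561.2 334.5  66. ]
(336, 82) [481.6 341.6  66. ]
(336, 175) [550.2 229.9  66. ]
trivet [430. 277.   8.] [574. 350.   8.] tip [372.1 276.3  97. ]
axis at 0 [509.8 269.8 152.9] [323.5 219.4]
axis at 64 [509.9 270.2 216.9] [324.2 292.3]
basenear [482.2 316.2 152.7] [321.8 185.9]
rimnear [482.2 316.5 216.7] [322.5 270.9]
basefar [537.5 223.5 153.1] [324.6 243. ]
side 0 [384.4 218.3]
side 64 [393.6 291.5]
side 0 [263.1 220.5]
side 64 [255.7 293.1]
[163 162 162 162 162 163 161 160 160 159 160 159 147 114  91  88  92  96
  97  98] [165 164 164 165 164 164 163 163 163 163 163 161 144 115  96  91  91  90
  89  91  90  93  94  95  95] [ 90  88  88  88  88  87  87  87  86  93 119 146 159 162 161 163 163 162
 163 163 164 164 164 164 164]
```

```bash
cat >> h.py <<'E'
from scipy.optimize import least_squares
def cfit(P,r):
    P=np.asarray(P)[:,:2]
    s=least_squares(lambda c:np.hypot(*(P-c).T)-r,P.mean(0)+[0,0],loss="soft_l1");s2=least_squares(lambda c:np.hypot(P[:,0]-c[0],P[:,1]-c[1])-c[2],[*s.x,r],loss="soft_l1")
    return s.x.round(1),np.sqrt((s.fun**2).mean()).round(2),"free",s2.x.round(1)
def edge(v,lo,hi,rising):  # strongest edge position in v[lo:hi]
    g=np.diff(v[lo:hi].astype(float));g=g if rising else -g;return lo+int(g.argmax())+.5
E
python3 - <<'E'
from h import *
k=cam("wrist");g=cv2.cvtColor(cv2.imread("pics/w4r.png"),cv2.COLOR_BGR2GRAY)
E=[(c,edge(g[:,c],155,188,True)) for c in range(295,375,4)]
E+=[(edge(g[r],255,285,False),r) for r in range(125,150,4)]+[(edge(g[r],390,412,True),r) for r in range(105,150,4)]
print(E[:3],E[-3:])
print("large",cfit([onz(k,e,66) for e in E],70))
B=[(c,edge(g[:,c],180,215,False)) for c in range(272,376,4)]
print(B[::6])
for z in(148,153,158):print("held base z",z,cfit([onz(k,b,z) for b in B],54))
im=cv2.imread("pics/w4r.png");h=cv2.cvtColor(im,cv2.COLOR_BGR2HSV);m=cv2.inRange(h,(5,80,80),(20,255,255));m[110:]=0;m[:,:240]=0;m[:,430:]=0
Pt=[]
for c in range(262,412,6):
    r=np.flatnonzero(m[:,c]); 
    if len(r) and (c<305 or c>365):Pt.append((c,r[0]))
print("trivet",cfit([onz(k,p,8) for p in Pt],85))
b=blobs(255-im[...,::-1],(0,0,215),(180,255,255),(160,95,262,130));print(b[:1],"dir")
E
```

```text
[(295, 169.5), (299, 170.5), (303, 171.5)] [(399.5, 141), (396.5, 145), (394.5, 149)]
large (array([512.5, 285.4]), np.float64(2.74), 'free', array([515.4, 282.8,  66.5]))
[(272, 201.5), (296, 190.5), (320, 188.5), (344, 190.5), (368, 199.5)]
held base z 148 (array([513.3, 259.8]), np.float64(0.48), 'free', array([512.4, 261.5,  52.2]))
held base z 153 (array([509.6, 266.3]), np.float64(0.64), 'free', array([507.6, 270.1,  50.2]))
held base z 158 (array([505.8, 272.9]), np.float64(0.82), 'free', array([502.8, 278.7,  48.1]))
trivet (array([513.3, 289.3]), np.float64(0.62), 'free', array([511.1, 292.9,  81.6]))
[(1731, array([213.9, 113.6]), array([261. , 113.7]), array([170. , 113.5]))] dir
```

```bash
python3 -m jog '[{"linear":[0.062,0.016,0.042],"dr":[0,0,0]},{"linear":[0.062,0.016,0.042],"dr":[0,0,0]},{"linear":[0.062,0.016,0.042],"dr":[0,0,0]},{"linear":[0.062,0.016,0.042],"dr":[0,0,0]},{"linear":[0.062,0.016,0.042],"dr":[0,0,0]},{"linear":[0.062,0.016,0.042],"dr":[0,0,0]},{"linear":[0.062,0.017,0.042],"dr":[0,0,0]},{"linear":[0.062,0.017,0.042],"dr":[0,0,0]},{"linear":[0,0,0],"dr":[0,0,0]},{"linear":[0,0,0],"dr":[0,0,0]}]'
python3 - <<'E'
from h import *
o=get_obs()
W=cams.get_image("wrist")[...,::-1];cv2.imwrite("pics/w5r.png",W);S=cams.get_image("scene")[...,::-1];cv2.imwrite("pics/s5r.png",S);T=cams.get_image("top")[...,::-1];cv2.imwrite("pics/t5r.png",T)
np.savez("o5.npz",**{a:o[a] for a in("tcp_pos","eef_rot")})
c=np.zeros((600,800,3),np.uint8);c[:330,:640]=W[:330]
c[330:,:380]=cv2.resize(T[145:235,195:322],(380,270),interpolation=cv2.INTER_CUBIC);c[330:,390:800]=cv2.resize(S[230:330,330:482],(410,270),interpolation=cv2.INTER_CUBIC)
cv2.imwrite("pics/w5.png",c)
E
```

```text
t: 11.92
tcp_pos: [468.2, 366.4, 162.2]
eef_rot: [0.473, 0.804, -0.183, 0.309]
ft_force: [-0.2, -0.1, -3.3]
gripper_width: 12.4
grip_force: 117.4
```

View pics/w5.png

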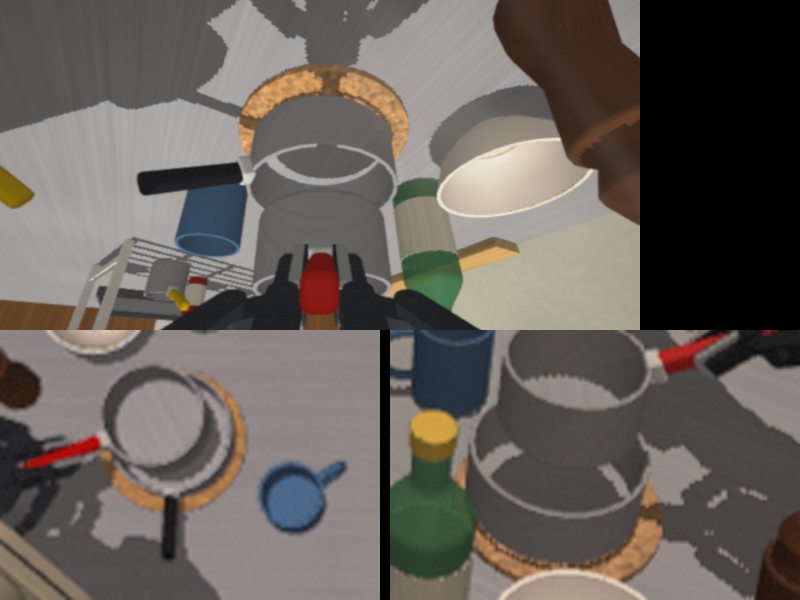

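In the wrist view the lateral alignment is good, with the large pan centred at column 322 and the held pan at 323. The top crop shows the held rim centred near (155,417) and the large pan's right rim edge at x=236 with its bottom edge at y=493.

```bash
python3 - <<'E'
from h import *
T=cam("top");S=cam("scene");k=cam("wrist")
tp=lambda x,y:(195+x/2.992,145+(y-330)/3)
sp=lambda x,y:(330+(x-390)/2.697,230+(y-330)/2.7)
print("held top: L",onz(T,tp(103,417),159)[:2].round(),"R",onz(T,tp(207,417),159)[:2].round(),"T",onz(T,tp(155,366),159)[:2].round(),"B",onz(T,tp(155,468),159)[:2].round())
print("large top: R",onz(T,tp(237,435),66)[:2].round(),"B",onz(T,tp(172,495),66)[:2].round())
print("trivet top: R",onz(T,tp(245,440),8)[:2].round(),"B",onz(T,tp(172,510),8)[:2].round())
C=T[3].T@-T[4]
for n,X in(("held 503,285?",(505,285,159)),("large 512,285",(512,285,66))):print(n,proj(S,X).round(1),proj(T,X).round(1))
print("obs scene cols held",sp(573,0)[0],"large",sp(558,0)[0])
g=cv2.cvtColor(cv2.imread("pics/w5r.png"),cv2.COLOR_BGR2GRAY)
B=[(c,edge(g[:,c],182,215,False)) for c in range(285,360,3)];print(B[::5])
for z in(90,95):print("held",z,cfit([onz(k,b,z) for b in B],54))
# large near rim bright inner arc / trivet
im=cv2.imread("pics/w5r.png");h=cv2.cvtColor(im,cv2.COLOR_BGR2HSV);m=cv2.inRange(h,(5,80,80),(20,255,255));m[160:]=0;m[:,:230]=0;m[:,420:]=0
P=[(c,np.flatnonzero(m[:,c])[0]) for c in range(248,404,5) if m[:,c].any()]
print("trivet",cfit([onz(k,p,8) for p in P],85))
L=[(edge(g[r],238,262,False),r) for r in range(145,158,3)]+[(edge(g[r],385,410,True),r) for r in range(160,185,3)];print(L)
print("large",cfit([onz(k,p,66) for p in L],70))
E
```

```text
held top: L [507. 338.] R [508. 232.] T [561. 287.] B [455. 283.]
large top: R [507. 211.] B [439. 281.]
trivet top: R [511. 208.] B [429. 290.]
held 503,285? [396.8 236.7] [246.7 174.9]
large 512,285 [389.7 272.2] [251.9 178.2]
obs scene cols held 397.853170189099 large 392.2914349276974
[(285, 193.5), (300, 182.5), (315, 184.5), (330, 184.5), (345, 182.5)]
held 90 (array([512.6, 285.3]), np.float64(3.58), 'free', array([502.5, 305.5,  32.6]))
held 95 (array([508.9, 291.8]), np.float64(3.54), 'free', array([498.2, 313.1,  31.3]))
trivet (array([509.3, 296.7]), np.float64(0.74), 'free', array([507.1, 301.3,  80.4]))
[(251.5, 145), (250.5, 148), (250.5, 151), (249.5, 154), (249.5, 157), (393.5, 160), (394.5, 163), (394.5, 166), (395.5, 169), (395.5, 172), (391.5, 175), (392.5, 178), (392.5, 181), (393.5, 184)]
large (array([501.7, 298.5]), np.float64(2.09), 'free', array([498.9, 309.6,  64.3]))
```

All three views agree within a few mm, inside the 12 mm clearance, so I'll lower it.

```bash
python3 -m jog '[{"linear":[0.057,0,0.063],"dr":[0,0,0]},{"linear":[0.057,0,0.063],"dr":[0,0,0]},{"linear":[0.057,0,0.063],"dr":[0,0,0]},{"linear":[0.057,0,0.063],"dr":[0,0,0]},{"linear":[0.057,0,0.063],"dr":[0,0,0]},{"linear":[0.057,0,0.063],"dr":[0,0,0]}]'
python3 -m jog '[{"linear":[0.04,0,0.044],"dr":[0,0,0]},{"linear":[0.04,0,0.044],"dr":[0,0,0]},{"linear":[0.02,0,0.022],"dr":[0,0,0]},{"linear":[0.02,0,0.022],"dr":[0,0,0]},{"linear":[0.02,0,0.022],"dr":[0,0,0]},{"linear":[0,0,0],"dr":[0,0,0]}]'
python3 - <<'E'
from h import *
W=cams.get_image("wrist")[...,::-1];S=cams.get_image("scene")[...,::-1];T=cams.get_image("top")[...,::-1]
c=np.zeros((600,800,3),np.uint8);c[:330,:640]=W[:330]
c[330:,:380]=cv2.resize(T[145:235,195:322],(380,270),interpolation=cv2.INTER_CUBIC);c[330:,390:800]=cv2.resize(S[230:330,330:482],(410,270),interpolation=cv2.INTER_CUBIC)
cv2.imwrite("pics/w6.png",c)
E
```

```text
t: 12.57
tcp_pos: [468.2, 366.3, 110.6]
eef_rot: [0.474, 0.804, -0.182, 0.309]
ft_force: [-0.1, -0.4, -3.0]
gripper_width: 12.4
grip_force: 117.5
t: 13.07
tcp_pos: [468.3, 366.6, 90.6]
eef_rot: [0.474, 0.804, -0.182, 0.309]
ft_force: [-0.2, -0.3, -2.7]
gripper_width: 12.5
grip_force: 117.5
```

View pics/w6.png

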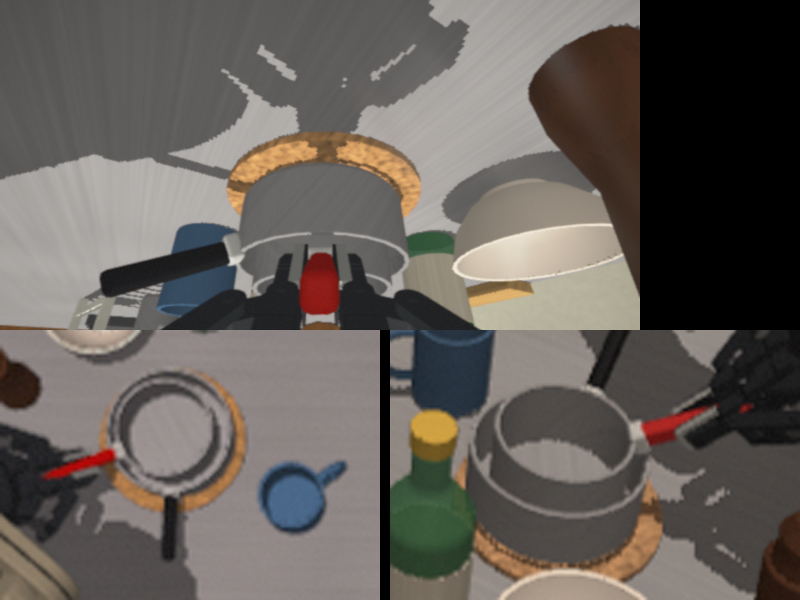

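Both crops show the medium pan inside the large one but slightly towards its handle side, with a narrower gap on the right in the scene crop (x 645–650). I'll shift it 5 mm back and lower until it touches.

```bash
python3 -m jog '[{"linear":[-0.018,0,0.016],"dr":[0,0,0]},{"linear":[-0.018,0,0.016],"dr":[0,0,0]},{"linear":[0.013,0,0.015],"dr":[0,0,0]},{"linear":[0.013,0,0.015],"dr":[0,0,0]},{"linear":[0.013,0,0.015],"dr":[0,0,0]},{"linear":[0,0,0],"dr":[0,0,0]}]'
for i in 1 2 3; do python3 -m jog '[{"linear":[0.013,0,0.015],"dr":[0,0,0]},{"linear":[0,0,0],"dr":[0,0,0]}]' | grep -E "tcp|ft_"; done
```

```text
t: 13.72
tcp_pos: [470.5, 362.2, 84.5]
eef_rot: [0.474, 0.804, -0.182, 0.309]
ft_force: [-1.1, 0.3, -1.8]
gripper_width: 12.2
grip_force: 117.5
tcp_pos: [470.6, 362.3, 82.7]
ft_force: [-0.6, -0.6, -2.6]
tcp_pos: [470.8, 362.3, 81.7]
ft_force: [-0.6, 0.0, 0.7]
tcp_pos: [470.8, 362.6, 81.4]
ft_force: [-3.2, 2.9, 8.8]
```

```bash
python3 -m jog '[{"linear":[-0.008,0,-0.009],"dr":[0,0,0]},{"linear":[0,0,0],"dr":[0,0,0]}]' | grep -E "tcp|ft_"
python3 -m jog '[{"linear":[0,0,0],"dr":[0,0,0]},{"linear":[0,0,0],"dr":[0,0,0]},{"linear":[0,0,0],"dr":[0,0,0]},{"linear":[0,0,0],"dr":[0,0,0]}]' 0
python3 -m jog '[{"linear":[0,0,-0.05],"dr":[0,0,0]},{"linear":[0,0,-0.1],"dr":[0,0,0]},{"linear":[0,0,-0.15],"dr":[0,0,0]},{"linear":[0,0,-0.2],"dr":[0,0,0]},{"linear":[0,0,-0.2],"dr":[0,0,0]},{"linear":[0,0,-0.2],"dr":[0,0,0]},{"linear":[0,0,-0.2],"dr":[0,0,0]},{"linear":[-0.1,0,-0.2],"dr":[0,0,0]},{"linear":[-0.2,0,-0.2],"dr":[0,0,0]},{"linear":[-0.2,0,-0.1],"dr":[0,0,0]}]'
python3 - <<'E'
from h import *
k=cam("wrist");W=cams.get_image("wrist")[...,::-1];S=cams.get_image("scene")[...,::-1]
cv2.imwrite("pics/w7r.png",W);cv2.imwrite("pics/s7r.png",S);cv2.imwrite("pics/t7r.png",cams.get_image("top")[...,::-1])
c=np.zeros((600,800,3),np.uint8);c[:330,:640]=W[:330];c[330:,390:800]=cv2.resize(S[230:330,330:482],(410,270),interpolation=cv2.INTER_CUBIC)
c[330:,:380]=cv2.resize(S[110:245,100:290],(380,270));cv2.imwrite("pics/w7.png",c)
# plan to small pan pre-grasp
for a in(74,):
    Rm=ori(a,42);g=frame((420,-208),a,100,95);t=tcp_for(g,Rm)-150*Rm[:,2];print(t);plan(t+[0,0,120],Rm);plan(t,Rm)
print(get_obs()["q"])
E
```

```text
tcp_pos: [470.9, 362.4, 81.5]
ft_force: [-3.2, 1.7, 6.6]
t: 14.72
tcp_pos: [470.9, 361.8, 80.0]
eef_rot: [0.474, 0.804, -0.182, 0.309]
ft_force: [-1.1, -0.2, 0.1]
gripper_width: 43.4
grip_force: 0.0
t: 15.55
tcp_pos: [434.5, 426.9, 235.2]
eef_rot: [0.473, 0.806, -0.18, 0.308]
ft_force: [-0.4, 0.3, -0.3]
gripper_width: 42.4
grip_force: 0.0
[471.72503381 -27.61336999 192.35197214]
shift [-3.676  1.584  2.275] rot [ 0.336  -0.0024  0.3703] rows>= 6.28248007402788
shift [-2.873  1.584  3.167] rot [ 0.336  -0.0024  0.3703] rows>= 6.28248007402788
[-0.89574538  0.83653601 -0.45968255  1.40871846  0.81214001  1.61175754
 -1.05764608]
```

View pics/w7.png

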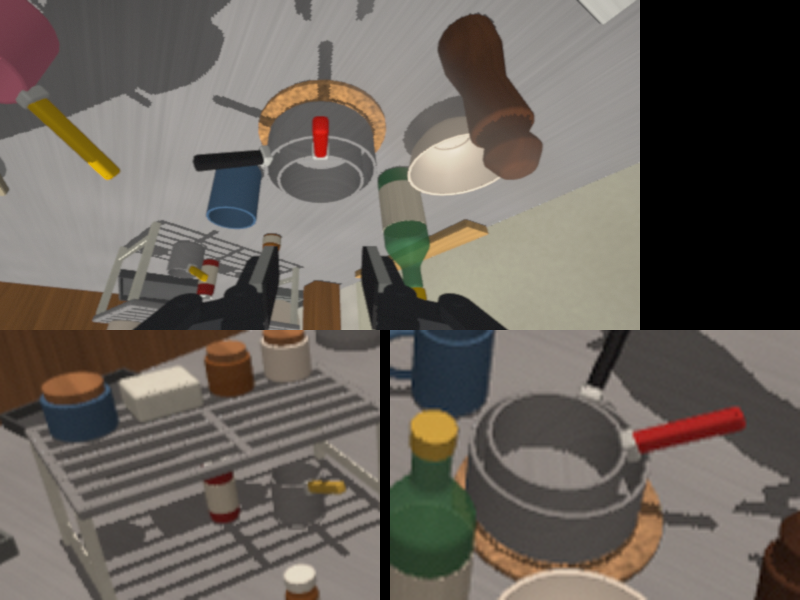

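The medium pan sits flat in the large one (scene crop), with its red handle about 60° from the black one and nothing else disturbed. Next is the small pan.

```bash
python3 -m jog '[{"linear":[0,0,0],"dr":[0.042,0,0.0463]},{"linear":[0,0,0],"dr":[0.042,0,0.0463]},{"linear":[0,0,0],"dr":[0.042,0,0.0463]},{"linear":[0,0,0],"dr":[0.042,0,0.0463]},{"linear":[0,0,0],"dr":[0.042,0,0.0463]},{"linear":[0,0,0],"dr":[0.042,0,0.0463]},{"linear":[0,0,0],"dr":[0.042,0,0.0463]},{"linear":[0,0,0],"dr":[0.042,0,0.0463]}]'|grep tcp
python3 -m jog '[{"linear":[-0.16,0.088,0.176],"dr":[0,0,0]},{"linear":[-0.16,0.088,0.176],"dr":[0,0,0]},{"linear":[-0.16,0.088,0.176],"dr":[0,0,0]},{"linear":[-0.16,0.088,0.176],"dr":[0,0,0]},{"linear":[-0.16,0.088,0.176],"dr":[0,0,0]},{"linear":[-0.16,0.088,0.176],"dr":[0,0,0]},{"linear":[-0.16,0.088,0.176],"dr":[0,0,0]},{"linear":[-0.16,0.088,0.176],"dr":[0,0,0]},{"linear":[-0.16,0.088,0.176],"dr":[0,0,0]}]'|grep tcp
python3 -m jog '[{"linear":[-0.16,0.088,0.176],"dr":[0,0,0]},{"linear":[-0.16,0.088,0.176],"dr":[0,0,0]},{"linear":[-0.16,0.088,0.176],"dr":[0,0,0]},{"linear":[-0.16,0.088,0.176],"dr":[0,0,0]},{"linear":[-0.16,0.088,0.176],"dr":[0,0,0]},{"linear":[-0.16,0.088,0.176],"dr":[0,0,0]},{"linear":[-0.16,0.088,0.176],"dr":[0,0,0]},{"linear":[-0.16,0.088,0.176],"dr":[0,0,0]},{"linear":[-0.16,0.088,0.176],"dr":[0,0,0]},{"linear":[0,0,0],"dr":[0,0,0]}]'
python3 - <<'E'
from h import *
o=get_obs();k=cam("wrist",o);im=cams.get_image("wrist");cv2.imwrite("pics/w8.png",im[...,::-1])
print(blobs(im,(18,130,80),(35,255,255),(250,120,400,260)))
g=cv2.cvtColor(im,cv2.COLOR_RGB2GRAY)
for z in(0,35,70):print(proj(k,(421,-208,z)).round(1))
print("tip",proj(k,frame((421,-208),73.5,125,107)).round(1),"grip",proj(k,frame((421,-208),73.5,100,95)).round(1))
for r in(195,205,215):print(r,g[r,255:400:3])
plan(tcp_for(frame((421,-208),73.5,100,95),ori(73.5,42)),ori(73.5,42));print(o["q"])
E
```

```text
tcp_pos: [435.8, 424.4, 231.8]
tcp_pos: [453.5, 196.3, 210.9]
t: 17.95
tcp_pos: [470.3, -35.3, 190.6]
eef_rot: [0.746, 0.559, -0.29, 0.216]
ft_force: [-0.5, -0.3, 0.5]
gripper_width: 42.2
grip_force: 0.0
[(367, array([322.3, 190.9]), array([322.3, 179. ]), array([322.3, 204. ]))]
[321.5 168.2]
[321.5 190.2]
[321.5 214.2]
tip [322.7 183.3] grip [322.4 187.4]
195 [ 82  83  96 100  85  89  98  81  79  81  81  83  82  79  80  82  85  88
  87  88 124 163 148 155 157 110  88  89  86  85  80  80  75  81  81  81
  81  80  56  40  44  42  44  42  43  43  44  65  80]
205 [ 80  80  80  83  81  80  80  79  79  80  80  81  84  76  82  93 130 132
 108  93 118 142 140 138 143 103  91 102 129 121  96  78  75  79  82  81
  82  99 100 111 116 119 123 126 129 124 123 116  85]
215 [127 136 108  84  94  92 100  98  93  80  81  80  81 135  79  78  82  82
  85  88  88  89  90  88  89  87  87  85  81  80  78  75  98 129 137 139
 136 137 112 108 115 118 121 123 129 126 124 119 102]
shift [0.023 0.024 1.451] rot [0.0006 0.0026 0.0035] rows>= 0.05455839041125306
[-0.23875461  0.70174547 -0.23664939  1.85457088  0.70183672  1.27570209
 -1.19621172]
```

```bash
python3 -m jog '[{"linear":[0,0.024,0.16],"dr":[0,0,0]},{"linear":[0,0,0.16],"dr":[0,0,0]},{"linear":[0,0,0.16],"dr":[0,0,0]},{"linear":[0,0,0.16],"dr":[0,0,0]},{"linear":[0,0,0.16],"dr":[0,0,0]},{"linear":[0,0,0.16],"dr":[0,0,0]},{"linear":[0,0,0.16],"dr":[0,0,0]},{"linear":[0,0,0.15],"dr":[0,0,0]},{"linear":[0,0,0.1],"dr":[0,0,0]},{"linear":[0,0,0.1],"dr":[0,0,0]}]' -0.1 120
python3 - <<'E'
from h import *
o=get_obs();k=cam("wrist",o);im=cams.get_image("wrist")
print(blobs(im,(18,130,80),(35,255,255),(230,180,410,340)))
print("tip",proj(k,frame((420,-212),73.5,125,107)).round(1),"tipend root",proj(k,frame((420,-212),73.5,100,95)).round(1), proj(k,o["tcp_pos"]-19*Ro.from_quat(o["eef_rot"]).as_matrix()[:,2]))
print(cv2.cvtColor(im,cv2.COLOR_RGB2GRAY)[285,240:400:4])
E
```

```text
t: 18.83
tcp_pos: [446.6, -124.1, 80.2]
eef_rot: [0.745, 0.563, -0.287, 0.215]
ft_force: [0.1, 0.4, -0.2]
gripper_width: 47.0
grip_force: 0.0
[(1668, array([319. , 288.9]), array([320.2, 257.8]), array([317.9, 315.3]))]
tip [320.2 296.3] tipend root [319.7 282.9] [320.77200753 278.81188144]
[ 32  62 102 105  60  31  25  24  29 125  79  82  82  88  90  93 110 121
 125 127 129 129 127 115  93  91  90  87  85  82  78 104  27  26  26  32
  71 105  99  58]
```

```bash
python3 -m jog '[{"linear":[0,0,0],"dr":[0,0,0]},{"linear":[0,0,0],"dr":[0,0,0]},{"linear":[0,0,0],"dr":[0,0,0]},{"linear":[0,0,0],"dr":[0,0,0]},{"linear":[0,0,0],"dr":[0,0,0]},{"linear":[0,0,0],"dr":[0,0,0]}]' 1 120
python3 - <<'E'
from h import *
o=get_obs();np.savez("grasp_small.npz",p=o["tcp_pos"],q=o["eef_rot"]);print(o["tcp_pos"].round(1))
E
python3 -m jog '[{"linear":[-0.017,0,-0.018],"dr":[0,0,0]},{"linear":[-0.017,0,-0.018],"dr":[0,0,0]},{"linear":[-0.017,0,-0.018],"dr":[0,0,0]},{"linear":[-0.017,0,-0.02],"dr":[0,0,0]},{"linear":[-0.017,0,-0.02],"dr":[0,0,0]},{"linear":[0,0,0],"dr":[0,0,0]}]'
python3 -m jog '[{"linear":[0.052,0,-0.047],"dr":[0,0,0]},{"linear":[0.052,0,-0.047],"dr":[0,0,0]},{"linear":[0.052,0,-0.047],"dr":[0,0,0]},{"linear":[0.052,0,-0.047],"dr":[0,0,0]},{"linear":[0.052,0,-0.047],"dr":[0,0,0]},{"linear":[0.052,0,-0.047],"dr":[0,0,0]},{"linear":[0.052,0,-0.047],"dr":[0,0,0]},{"linear":[0.052,0,-0.047],"dr":[0,0,0]},{"linear":[0.052,0,-0.047],"dr":[0,0,0]},{"linear":[0.052,0,-0.047],"dr":[0,0,0]}]'
python3 - <<'E'
from h import *
im=cams.get_image("wrist");print(blobs(im,(18,130,80),(35,255,255),(230,180,410,340)))
E
```

```text
t: 19.38
tcp_pos: [447.1, -124.2, 81.5]
eef_rot: [0.745, 0.562, -0.287, 0.216]
ft_force: [1.0, 2.6, 2.8]
gripper_width: 12.5
grip_force: 116.8
[ 447.1 -124.2   81.5]
t: 19.88
tcp_pos: [446.5, -125.2, 94.3]
eef_rot: [0.745, 0.562, -0.287, 0.215]
ft_force: [-0.3, 0.2, -2.5]
gripper_width: 12.7
grip_force: 116.8
t: 20.72
tcp_pos: [465.9, -57.0, 93.8]
eef_rot: [0.745, 0.562, -0.287, 0.215]
ft_force: [0.3, -0.9, -1.4]
gripper_width: 12.5
grip_force: 116.8
[(1595, array([319.7, 286.3]), array([320. , 255.9]), array([319.4, 312.1]))]
```

```bash
python3 -m jog '[{"linear":[0.011,0,-0.077],"dr":[0,0,0]},{"linear":[0.011,0,-0.077],"dr":[0,0,0]},{"linear":[0.011,0,-0.077],"dr":[0,0,0]},{"linear":[0.011,0,-0.077],"dr":[0,0,0]},{"linear":[0.011,0,-0.077],"dr":[0,0,0]},{"linear":[0.011,0,-0.077],"dr":[0,0,0]},{"linear":[0.011,0,-0.077],"dr":[0,0,0]},{"linear":[0.011,0,-0.077],"dr":[0,0,0]},{"linear":[0.011,0,-0.077],"dr":[0,0,0]},{"linear":[0.011,0,-0.077],"dr":[0,0,0]}]'|grep -E "tcp|ft"
python3 -m jog '[{"linear":[-0.078,0,-0.132],"dr":[0,0,0]},{"linear":[-0.078,0,-0.132],"dr":[0,0,0]},{"linear":[-0.078,0,-0.132],"dr":[0,0,0]},{"linear":[-0.078,0,-0.132],"dr":[0,0,0]},{"linear":[-0.078,0,-0.132],"dr":[0,0,0]},{"linear":[-0.078,0,-0.132],"dr":[0,0,0]},{"linear":[-0.078,0,-0.132],"dr":[0,0,0]},{"linear":[-0.078,0,-0.132],"dr":[0,0,0]},{"linear":[-0.078,0,-0.132],"dr":[0,0,0]},{"linear":[-0.078,0,-0.132],"dr":[0,0,0]}]'|grep -E "tcp|ft"
python3 - <<'E'
from h import *
T=cam("top");S=cam("scene")
L=lambda f:cv2.imread(f"pics/{f}.png")[...,::-1].copy()
o={"tcp_pos":np.array([434.5,426.9,235.2]),"eef_rot":np.array([.473,.806,-.18,.308])};o["eef_rot"]/=np.linalg.norm(o["eef_rot"])
K=cam("wrist",o);w=L("w7r")
lo,hi=(0,150,60),(8,255,255)
bt=blobs(L("t7r"),lo,hi,(195,145,322,235))[0];bs=blobs(L("s7r"),lo,hi,(400,240,482,300))[0];bw=blobs(w,lo,hi,(300,105,345,170))[0]
print("top",bt,"\nscene",bs,"\nwrist",bw)
tipz=98+13;
a,b=sorted([bt[2],bt[3]],key=lambda p:p[0])
print("top tip",onz(T,a,tipz),"top root(r~62,z~76)",onz(T,b,77))
s1,s2=sorted([bs[2],bs[3]],key=lambda p:p[0]);print("scene tip",onz(S,s2,tipz),"root",onz(S,s1,77))
print("mid tri",tri(T,bt[1],S,bs[1]),"tip tri",tri(T,a,S,s2))
print("wrist centroid z92",onz(K,bw[1],92))
# rims in wrist: far outer edges of large (z66) and medium (z77): gray
g=cv2.cvtColor(w,cv2.COLOR_RGB2GRAY)
E=[(c,edge(g[:,c],175,212,True)) for c in range(290,356,3)]
print(E[::5],"large far rim",cfit([onz(K,e,66) for e in E],70))
E
```

```text
tcp_pos: [482.5, 0.3, 144.1]
ft_force: [-0.2, 0.1, -2.2]
tcp_pos: [490.7, 29.4, 294.8]
ft_force: [0.4, -0.1, -2.2]
top (103, array([223.1, 190. ]), array([234.3, 185.7]), array([211.6, 194.4])) 
scene (327, array([441. , 266.3]), array([460.5, 261.8]), array([420.7, 271. ])) 
wrist (563, array([320.2, 134.9]), array([320.4, 116. ]), array([320., 156.]))
top tip [450.29360659 402.71626791 111.        ] top root(r~62,z~76) [484.47030688 339.62021942  77.        ]
scene tip [446.29584357 404.87016271 111.        ] root [481.9009686  340.34058875  77.        ]
mid tri (array([466.41110955, 372.46845542,  96.41472858]), np.float64(3.6740168772915114)) tip tri (array([449.60041787, 403.71646922, 113.03749396]), np.float64(3.1686225502662677))
wrist centroid z92 [463.93501982 374.28998071  92.        ]
[(290, 194.5), (305, 200.5), (320, 202.5), (335, 200.5), (350, 195.5)] large far rim (array([509.9, 288.8]), np.float64(2.44), 'free', array([521.1, 272.2,  51.7]))
```

```bash
cat >> h.py <<'E'
def small_target(axis,yaw,under,axis0=(420,-212),yaw0=73.5):
    f=np.load("grasp_small.npz");Rg=Ro.from_quat(f["q"]).as_matrix()
    Z=Ro.from_euler("z",yaw-yaw0,degrees=True).as_matrix()
    return Z@(f["p"]-np.array([*axis0,0]))+np.array([*axis,under]),Z@Rg
E
python3 - <<'E'
from h import *
t,R=small_target((515,284),151,125);print(t);plan(t,R);print(get_obs()["q"])
E
```

```text
[435.18843518 329.47167915 206.47401456]
shift [ 2.015  2.375 -0.629] rot [-0.5781 -0.0009 -0.6392] rows>= 10.827212022793926
[-0.30340606  0.61296631 -0.27703787  1.65370804  0.60806545  1.53670443
 -1.08520223]
```

```bash
python3 -m jog '[{"linear":[0,0,0],"dr":[-0.0413,0,-0.0457]},{"linear":[0,0,0],"dr":[-0.0413,0,-0.0457]},{"linear":[0,0,0],"dr":[-0.0413,0,-0.0457]},{"linear":[0,0,0],"dr":[-0.0413,0,-0.0457]},{"linear":[0,0,0],"dr":[-0.0413,0,-0.0457]},{"linear":[0,0,0],"dr":[-0.0413,0,-0.0457]},{"linear":[0,0,0],"dr":[-0.0413,0,-0.0457]}]'|grep -E "tcp|ft"
python3 -m jog '[{"linear":[0,0,0],"dr":[-0.0413,0,-0.0457]},{"linear":[0,0,0],"dr":[-0.0413,0,-0.0457]},{"linear":[0,0,0],"dr":[-0.0413,0,-0.0457]},{"linear":[0,0,0],"dr":[-0.0413,0,-0.0457]},{"linear":[0,0,0],"dr":[-0.0413,0,-0.0457]},{"linear":[0,0,0],"dr":[-0.0413,0,-0.0457]},{"linear":[0,0,0],"dr":[-0.0413,0,-0.0457]}]'|grep -E "tcp|ft"
python3 -m jog '[{"linear":[0.14,0.165,-0.044],"dr":[0,0,0]},{"linear":[0.14,0.165,-0.044],"dr":[0,0,0]},{"linear":[0.14,0.165,-0.044],"dr":[0,0,0]},{"linear":[0.14,0.165,-0.044],"dr":[0,0,0]},{"linear":[0.14,0.165,-0.044],"dr":[0,0,0]},{"linear":[0.14,0.165,-0.044],"dr":[0,0,0]},{"linear":[0.14,0.165,-0.044],"dr":[0,0,0]}]'|grep -E "tcp|ft"
python3 -m jog '[{"linear":[0.14,0.165,-0.044],"dr":[0,0,0]},{"linear":[0.14,0.165,-0.044],"dr":[0,0,0]},{"linear":[0.14,0.165,-0.044],"dr":[0,0,0]},{"linear":[0.14,0.165,-0.044],"dr":[0,0,0]},{"linear":[0.14,0.165,-0.044],"dr":[0,0,0]},{"linear":[0.14,0.165,-0.044],"dr":[0,0,0]},{"linear":[0.14,0.165,-0.044],"dr":[0,0,0]},{"linear":[0,0,0],"dr":[0,0,0]},{"linear":[0,0,0],"dr":[0,0,0]}]'
python3 - <<'E'
from h import *
t,R=small_target((515,284),151,125);plan(t,R);o=get_obs();print(o["q"]);k=cam("wrist",o)
im=cams.get_image("wrist");cv2.imwrite("pics/w9.png",im[...,::-1])
Tm=cams.get_image("top");Sm=cams.get_image("scene");cv2.imwrite("pics/t9.png",Tm[...,::-1]);cv2.imwrite("pics/s9.png",Sm[...,::-1])
S=cam("scene");T=cam("top")
for nm,kk,imm,roi in(("scene",S,Sm,(370,170,500,300)),("top",T,Tm,(190,140,260,230))):
    print(nm,"yellow",blobs(imm,(18,150,90),(35,255,255),roi,6)[:2],"red",blobs(imm,(0,150,60),(8,255,255),roi)[:1])
    for n,X in(("axis rim",(515,284,195)),("tip",frame((515,284),151,125,125+107)),("grip",frame((515,284),151,100,220))):print(n,proj(kk,X).round(1))
g=cv2.cvtColor(im,cv2.COLOR_RGB2GRAY)
print(blobs(im,(18,150,90),(35,255,255),(250,200,400,340))[:1])
for nm,r in(("axis0",0),("n",38)):print(nm,proj(k,frame((515,284),151,r,125)).round(1))
for r in(190,200,210,220,230,240):print(r,g[r,250:400:4])
E
```

```text
tcp_pos: [490.7, 29.6, 294.0]
ft_force: [0.9, -0.4, -1.6]
tcp_pos: [490.4, 29.2, 294.1]
ft_force: [1.3, -1.0, -1.0]
tcp_pos: [463.5, 175.8, 251.2]
ft_force: [0.3, 0.9, -1.4]
t: 24.93
tcp_pos: [435.9, 322.2, 208.1]
eef_rot: [0.228, 0.905, -0.088, 0.347]
ft_force: [0.3, -0.5, -2.0]
gripper_width: 12.4
grip_force: 118.3
shift [ 0.042  0.061 -0.015] rot [ 0.001  -0.0007  0.001 ] rows>= 0.019520391004776348
[-0.74406828  0.64252638 -0.58770037  2.05032603  1.20184183  1.20131225
 -1.05671787]
scene yellow [(337, array([423.5, 204.6]), array([444.7, 190. ]), array([409.9, 213.9]))] red [(344, array([440.8, 266.5]), array([460.5, 261.9]), array([420.5, 271.2]))]
axis rim [396.5 224.7]
tip [450.3 193.3]
grip [439.4 201.3]
top yellow [(131, array([231.9, 190.7]), array([240.6, 180.5]), array([222.1, 202.1]))] red [(79, array([221.9, 190.2]), array([233.5, 185. ]), array([212.6, 194.4]))]
axis rim [245.  169.2]
tip [219.7 204.3]
grip [225.4 197.2]
[(1547, array([319.7, 285.9]), array([319.9, 256. ]), array([319.5, 311.1]))]
axis0 [325.1 205.6]
n [326.4 182.2]
190 [159 161 161 161 160 158 160 1
[... 225 characters left out ...]
91  90  86 122 133 132 130 131 125 123 134 161 162
 222 166]
210 [157 160 162 160 157 156 157 150  89  89  91  94  94  94  95  95  92  92
  92  92  91  91  92  92  91  88  86  85 130 130 133 127 124 121 162 161
 160 187]
220 [163 162 162 161 162 165 164 123  88  91  94  96  96  97  96  95  93  92
  94  93  93  93  93  93  92  90  87  85 114 128 132 130 124 120 159 161
 159 158]
230 [165 165 163 165 164 164 163 100  90  92  95  94  95  98  97  96  94  95
  96  95  95  93  92  90  91  90  87  84  90 108 117 127 129 121 132 158
 157 158]
240 [161 161 162 162 161 161 158  90  91  93  94  93  95  97  97  94  94  95
  94  94  94  93  93  90  90  88  87  89  81  71  71  72  70  67  92 158
 160 160]
```

```bash
python3 - <<'E'
from h import *
T=cam("top");S=cam("scene")
ex=frame((515.7,276.7),151,47.4,197.5);print("expect",ex.round(1))
print("top",onz(T,(240.6,180.5),197.5).round(1),"scene",onz(S,(409.9,213.9),197.5).round(1),"tri",tri(T,(240.6,180.5),S,(409.9,213.9)))
print("red ref expect",frame((515,284),120,63.4,77).round(1),"top",onz(T,(234,185.4),77).round(1),"scene",onz(S,(420.5,271.2),77).round(1))
E
```

```text
expect [474.2 299.7 197.5]
top [480.6 295.2 197.5] scene [470.4 292.  197.5] tri (array([479.32579959, 294.30912485, 203.86094469]), np.float64(0.8393673037977436))
red ref expect [483.3 338.9  77. ] top [485.5 340.6  77. ] scene [482.7 340.2  77. ]
```

```bash
python3 -m jog '[{"linear":[0.035,0.009,0.029],"dr":[0,0,0]},{"linear":[0.035,0.009,0.029],"dr":[0,0,0]},{"linear":[0.035,0.009,0.029],"dr":[0,0,0]},{"linear":[0.035,0.009,0.029],"dr":[0,0,0]},{"linear":[0.035,0.009,0.029],"dr":[0,0,0]},{"linear":[0.035,0.009,0.029],"dr":[0,0,0]},{"linear":[0.035,0.01,0.029],"dr":[0,0,0]},{"linear":[0.035,0.01,0.029],"dr":[0,0,0]},{"linear":[0,0,0],"dr":[0,0,0]},{"linear":[0,0,0],"dr":[0,0,0]}]'
python3 - <<'E'
from h import *
o=get_obs();k=cam("wrist",o);t,R=small_target((515,284),151,90);print("pan under",o["tcp_pos"][2]-t[2]+90,"axis rel",(o["tcp_pos"]-t)[:2]+[515,284])
im=cams.get_image("wrist");cv2.imwrite("pics/w10.png",im[...,::-1]);g=cv2.cvtColor(im,cv2.COLOR_RGB2GRAY)
Tm=cams.get_image("top");Sm=cams.get_image("scene");cv2.imwrite("pics/t10.png",Tm[...,::-1]);cv2.imwrite("pics/s10.png",Sm[...,::-1])
S=cam("scene");T=cam("top")
for nm,imm,roi in(("scene",Sm,(370,170,500,300)),("top",Tm,(190,140,260,230))):
    print(nm,"yellow",blobs(imm,(18,150,90),(35,255,255),roi,6)[:1])
h=cv2.cvtColor(im,cv2.COLOR_RGB2HSV);m=cv2.inRange(h,(5,80,80),(20,255,255));m[:,:200]=0;m[:,440:]=0
for r in range(60,180,12):
    c=np.flatnonzero(m[r]); 
    if len(c)>10:print("trivet",r,c[0],c[-1],(c[0]+c[-1])/2)
print("pred held axis/base",proj(k,(*((o["tcp_pos"]-t)[:2]+[515,284]),90)).round(),"medium rim centre",proj(k,(515,284,77)).round(),"large",proj(k,(512,284,66)).round(),"L/R medium",[proj(k,frame((515,284),151+s,54,77)).round() for s in(90,-90,0)])
for r in range(150,260,10):print(r,g[r,230:420:5])
E
```

```text
t: 25.92
tcp_pos: [435.3, 330.1, 172.2]
eef_rot: [0.229, 0.905, -0.088, 0.347]
ft_force: [0.5, -0.8, -1.4]
gripper_width: 12.7
grip_force: 118.1
pan under 90.70553693360878 axis rel [515.10036091 284.66713491]
scene yellow [(267, array([427.7, 221.1]), array([445.8, 205.5]), array([414.2, 232.6]))]
top yellow [(127, array([231.4, 192.7]), array([239.8, 182.7]), array([222., 204.]))]
trivet 60 301 352 326.5
trivet 72 272 380 326.0
trivet 84 259 393 326.0
trivet 96 249 402 325.5
trivet 108 244 406 325.0
trivet 120 387 408 397.5
trivet 132 390 407 398.5
pred held axis/base [319. 209.] medium rim centre [318. 197.] large [316. 186.] L/R medium [array([261., 196.]), array([375., 197.]), array([318., 161.])]
150 [161 161 165 166 115  96 135 176 178 104  94  99  99  96 101  99 100 101
  99  99  95  94  95  96 128 154  52  50  50  55  62  65  72  76  81  85
  86  87]
160 [161 163 162 162 103 138  80  86  94  94  95  97  93 104 118 148 163 159
  92  92  94 128 114 117 160  57  56  60  64  66  75  78  85  91  96  97
  98  98]
170 [161 164 163 161 151  79  80  90  93 149 147  89  93 127 160 163
[... 671 characters left out ...]
92  90  88 104 123  84  67 162 165 166 111 132 215
 208 213]
220 [159 158 157 159 160 161 163 164 163 161  87  92  98  97  97  97  93  95
  95  94  96  96  94  94  93  87  85 134 129 126 153 165 159 192 182 189
 194 198]
230 [164 162 161 163 165 162 160 159 160 160  89  93  96  96  98 100  97  97
  98  97  96  96  93  91  92  88  84 135 131 126 131 165 165 197 177 183
 188 192]
240 [162 165 167 166 166 167 169 167 167 160  91  94  95  97  98  98  96  96
  95  96  95  95  95  92  90  88  87 131 133 128 121 161 161 162 163 166
 204 218]
250 [167 167 165 165 166 166 166 167 166 140  90  96  93  92  93  35 106 105
 108 109 103  38  93  92  92  90  85 122 133 126 124 161 162 163 165 165
 165 163]
```

```bash
python3 - <<'E'
from h import *
T=cam("top");S=cam("scene");k=cam("wrist")
for r,z in((47.4,161.5),(42,159)):print("expect",frame((515.1,284.7),151,r,z).round(1))
print(tri(T,(239.8,182.7),S,(414.2,232.6)))
g=cv2.cvtColor(cv2.imread("pics/w10.png"),cv2.COLOR_BGR2GRAY)
for c in(300,320,340):print(c,g[140:205:2,c])
print("pred rows: small base near",proj(k,frame((515.1,284.7),151,38,90.7)).round(1),"medium rim near",proj(k,frame((515,284),151,54,77)).round(1),proj(k,frame((515,284),151,50,77)).round(1),"med rim far in",proj(k,frame((515,284),151,-50,77)).round(1),"large near",proj(k,frame((512,284),151,70,66)).round(1))
# scene gray columns across held pan and nest
s=cv2.cvtColor(cv2.imread("pics/s10.png"),cv2.COLOR_BGR2GRAY)
for r in(225,240,255,262,270,280):print(r,s[r,355:430:2])
print("scene pred: held rim axis",proj(S,(515.1,284.7,160.7)).round(1),"held mid",proj(S,(515.1,284.7,125)).round(1),"medium rim",proj(S,(515,284,77)).round(1),"large rim",proj(S,(512,284,66)).round(1))
E
```

```text
expect [473.6 307.7 161.5]
expect [478.4 305.1 159. ]
(array([478.95453649, 307.20642002, 162.79961281]), np.float64(5.825347023556251))
300 [100  99 101 100 101 101 100  99 100 100 118 158 108 131 164 160 118  97
  97  95  96  97  97  97  94  93  94  85  91  96  95  97  99]
320 [ 95  95  96  98 100  99  97  98  99  99  92  88  89  87  88  90 111 139
 101  99 100 100  99 100 100  92  87  93  97  98  96  95  95]
340 [ 97  97  98  96  98  95  95  96  97  98 114 162 117  88  87  99 106  99
 101 100 102 101 102  99  98 100  96  85  90  94  92  95  96]
pred rows: small base near [318.7 186. ] medium rim near [318.1 160.7] [318.  163.8] med rim far in [317.5 220.1] large near [316.3 133.9]
225 [ 48  48  49  44  42  41  66 133 134 135 135 137 137 134 133 134 135 131
  68  66  68  69  66  69  70  69  69  69  69  56  33 119 155 159 154 128
  92  87]
240 [ 48  48  49  51  47  47  77 139 140 140 124 126  68  70  71  74  74  76
  73  75  74  74  73  71  69  68  66  65  58 130  85  70  70  70  72  72
  74  72]
255 [ 46  47  46  46  45  77 138 138 127 106  60  63  66  67  69  69  70  73
  74  74  73  72  74  73  75  72  73  71  67  70  71  70  69  80 113 128
  69  70]
262 [ 73 101 101 137 126  67 109  78  68  63  62  64  67  68  68  71  71  74
  75  73  74  76  75  74  74  70  69  68  68  67 100 117 128  69  68  70
  71  83]
270 [127 135 125  88  65  66 129  67  71  71  72  70  68  71  72  73  73  74
  73  75  74  74  72  72  72  71  69  63  62  63 114 176 178  77  75  70
  64  57]
280 [134 123  57  74 129  60  61  64  71 126 128  69  71  66  69  70  70  71
  71 119 135 140 140 139 137  88  64  63  62  86 118  61  60  60  60 130
  70  69]
scene pred: held rim axis [394.6 238.6] held mid [392.3 252.2] medium rim [389.2 269.1] large rim [389.2 272.1]
```

Alignment is within about 3 mm, well inside the 12 mm clearance, so I'll lower and watch the force.

```bash
for i in 1 2; do python3 -m jog '[{"linear":[0.0416,0,0.0433],"dr":[0,0,0]},{"linear":[0.0416,0,0.0433],"dr":[0,0,0]},{"linear":[0.0416,0,0.0433],"dr":[0,0,0]},{"linear":[0.0416,0,0.0433],"dr":[0,0,0]},{"linear":[0.0416,0,0.0433],"dr":[0,0,0]},{"linear":[0,0,0],"dr":[0,0,0]}]'|grep -E "tcp|ft"; done
python3 -m jog '[{"linear":[0.0134,0,0.0149],"dr":[0,0,0]},{"linear":[0.0134,0,0.0149],"dr":[0,0,0]},{"linear":[0.0134,0,0.0149],"dr":[0,0,0]},{"linear":[0.0134,0,0.0149],"dr":[0,0,0]},{"linear":[0,0,0],"dr":[0,0,0]},{"linear":[0,0,0],"dr":[0,0,0]}]'|grep -E "tcp|ft"
```

```text
tcp_pos: [434.1, 330.1, 141.0]
ft_force: [-0.3, -0.4, -1.5]
tcp_pos: [433.3, 330.7, 111.1]
ft_force: [0.2, 0.5, -1.1]
tcp_pos: [433.7, 331.0, 104.5]
ft_force: [0.2, 1.0, -1.6]
```

```bash
python3 -m jog '[{"linear":[0.0134,0,0.0149],"dr":[0,0,0]},{"linear":[0.0134,0,0.0149],"dr":[0,0,0]},{"linear":[0,0,0],"dr":[0,0,0]}]'|grep -E "tcp|ft"
python3 -m jog '[{"linear":[0.01,0,0.011],"dr":[0,0,0]},{"linear":[0,0,0],"dr":[0,0,0]}]'|grep -E "tcp|ft"
python3 -m jog '[{"linear":[0,0,0],"dr":[0,0,0]}]'|grep -E "tcp|ft"
```

```text
tcp_pos: [433.6, 330.9, 100.2]
ft_force: [0.0, 0.1, -1.9]
tcp_pos: [433.9, 331.1, 99.5]
ft_force: [-1.5, -0.1, 1.7]
tcp_pos: [433.9, 331.1, 99.5]
ft_force: [-2.1, -0.2, 2.1]
```

```bash
python3 -m jog '[{"linear":[0,0,0],"dr":[0,0,0]},{"linear":[0,0,0],"dr":[0,0,0]},{"linear":[0,0,0],"dr":[0,0,0]},{"linear":[0,0,0],"dr":[0,0,0]}]' 0.2
python3 -m jog '[{"linear":[0,0,-0.05],"dr":[0,0,0]},{"linear":[0,0,-0.1],"dr":[0,0,0]},{"linear":[0,0,-0.15],"dr":[0,0,0]},{"linear":[0,0,-0.2],"dr":[0,0,0]},{"linear":[0,0,-0.2],"dr":[0,0,0]},{"linear":[0,0,-0.2],"dr":[0,0,0]},{"linear":[0,0,-0.2],"dr":[0,0,0]},{"linear":[-0.1,0,-0.2],"dr":[0,0,0]},{"linear":[-0.2,0,-0.2],"dr":[0,0,0]},{"linear":[-0.2,0,-0.1],"dr":[0,0,0]}]'
python3 -m jog '[{"linear":[-0.2,0,-0.15],"dr":[0,0,0]},{"linear":[-0.2,0,-0.15],"dr":[0,0,0]},{"linear":[-0.2,0,-0.15],"dr":[0,0,0]},{"linear":[0,0,0],"dr":[0,0,0]},{"linear":[0,0,0],"dr":[0,0,0]}]'|grep tcp
python3 - <<'E'
from h import *
T=cam("top");S=cam("scene");k=cam("wrist")
Tm=cams.get_image("top");Sm=cams.get_image("scene");Wm=cams.get_image("wrist")
for n,i in(("t11",Tm),("s11",Sm),("w11",Wm)):cv2.imwrite(f"pics/{n}.png",i[...,::-1])
for c,lo,hi,z,L in(("yel",(18,150,90),(35,255,255),125,125),("red",(0,150,60),(8,255,255),111,135)):
    bt=blobs(Tm,lo,hi,(190,145,260,235),6)[:1];bs=blobs(Sm,lo,hi,(380,190,490,290))[:1];print(c,bt,bs)
    if bt and bs:
        bt,bs=bt[0],bs[0];ta,tb=sorted(bt[2:],key=lambda p:p[0]);sa,sb=sorted(bs[2:],key=lambda p:p[0])
        tip,e=tri(T,ta,S,sb);root,e2=tri(T,tb,S,sa);d=tip-root
        print(" tip",tip.round(1),e.round(1),"root",root.round(1),e2.round(1),"dir",np.degrees(np.arctan2(d[1],d[0])).round(1),"slope",np.degrees(np.arcsin(d[2]/np.linalg.norm(d))).round(1),"axis",(tip[:2]-L*d[:2]/np.hypot(*d[:2])).round(1))
bl=blobs(255-Tm,(0,0,215),(180,255,255),(235,190,275,230))[:1];print("black",bl)
b0=cv2.imread("pics/top0.png")[...,::-1]
for nm,a,b in(("top","top0","t11"),("scene","scene0","s11")):
    A=cv2.imread(f"pics/{a}.png").astype(int);B=cv2.imread(f"pics/{b}.png").astype(int);D=(np.abs(A-B).max(2)>60).astype(np.uint8)
    n,l,st,ce=cv2.connectedComponentsWithStats(D)
    print(nm,[(st[i][:5].tolist()) for i in range(1,n) if st[i][4]>25])
E
```

```text
t: 28.4
tcp_pos: [433.8, 331.0, 99.0]
eef_rot: [0.229, 0.905, -0.088, 0.347]
ft_force: [0.1, 0.4, 0.2]
gripper_width: 34.3
grip_force: 0.0
t: 29.23
tcp_pos: [369.9, 366.6, 253.5]
eef_rot: [0.227, 0.906, -0.086, 0.347]
ft_force: [0.1, 0.5, 0.2]
gripper_width: 34.0
grip_force: 0.0
tcp_pos: [384.5, 357.9, 326.7]
yel [(116, array([236.1, 197.1]), array([243.7, 186.8]), array([228.4, 207.5]))] [(279, array([425.2, 246.7]), array([440.9, 234.8]), array([409.3, 258.8]))]
 tip [407.1 345.8 127.1] 2.9 root [478.  308.3  91.5] 4.8 dir 152.2 slope 23.9 axis [517.7 287.4]
red [(103, array([223.1, 190. ]), array([234.2, 185.6]), array([211.8, 194.5]))] [(335, array([441. , 266.4]), array([460.5, 261.9]), array([420.5, 271.1]))]
 tip [449.3 403.5 112.4] 3.7 root [484.4 340.1  78.6] 1.0 dir 118.9 slope 25.0 axis [514.6 285.3]
black [(76, array([251.5, 209.7]), array([251.9, 200.9]), array([251., 220.]))]
top [[418, 137, 7, 9, 39], [379, 144, 19, 12, 91], [425, 145, 7, 20, 58], [374, 151, 13, 4, 40], [400, 157, 6, 9, 34], [241, 166, 19, 17, 93], [228, 168, 20, 41, 169], [247, 174, 18, 17, 72], [250,
[... 786 characters left out ...]
54, 597], [347, 31, 14, 24, 176], [508, 44, 60, 96, 2038], [395, 49, 11, 10, 46], [375, 54, 6, 32, 91], [365, 56, 8, 28, 105], [380, 59, 12, 30, 95], [464, 64, 53, 82, 1251], [406, 84, 7, 21, 68], [484, 136, 11, 17, 68], [295, 152, 69, 21, 719], [276, 158, 12, 6, 39], [366, 174, 31, 10, 126], [370, 182, 54, 50, 1381], [255, 185, 17, 7, 74], [237, 191, 17, 8, 57], [237, 194, 25, 12, 91], [173, 209, 8, 6, 27], [180, 208, 26, 9, 55], [196, 214, 20, 8, 96], [165, 217, 14, 9, 50], [167, 220, 30, 14, 121], [174, 223, 34, 17, 149], [403, 226, 131, 65, 3767], [207, 241, 14, 9, 50], [379, 271, 25, 7, 84], [371, 272, 41, 15, 242], [365, 276, 27, 19, 163], [404, 284, 13, 12, 66], [423, 294, 27, 9, 89]]
```

```bash
python3 - <<'E'
from h import *
for n,roi in(("scene0",(380,180,480,240)),("s11",(380,180,480,240)),("top0",(230,230,280,295)),("t11",(230,230,280,295))):
    im=cv2.imread(f"pics/{n}.png")[...,::-1].copy();print(n,blobs(im,(160,80,20),(179,255,255),roi)[:1],get_obs()["t"])
from station import close_job
close_job()
E
```

```text
scene0 [(799, array([440.5, 210.3]), array([445.6, 194.2]), array([435.1, 227. ]))] 29.8
s11 [(812, array([440.3, 210.4]), array([445.8, 194.3]), array([434.8, 226.9]))] 29.8
top0 [(481, array([250.3, 278.2]), array([263. , 273.7]), array([238.4, 282.4]))] 29.8
t11 [(476, array([250.3, 278.2]), array([263.4, 274.5]), array([238.2, 281.6]))] 29.8
the job is handed in; nothing more can be done
```

The job is handed in at 29.8 s: the medium pan stands in the large one and the small in the medium, with heights and handle slopes matching flat seating. The handle ends are about 7 cm apart, and before-and-after images show the large pan and the other things unmoved.

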